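# Clear the swing and open the fittings tote

### The arm

A 6-joint arm with a two-finger parallel gripper is mounted at the origin on the work surface. World frame = base frame: x ahead of the robot, y to its left, z up, the work surface at z = 0. Lengths are in m, angles in rad, forces in N, time in s.
With the tool pointing down it reaches from about 0.35 to 0.875 m from the base axis. Payload 4.2 kg.
Tool frame: the origin (TCP) lies at the very end of the fingers, on their centre line; the grasp point (between the pads) lies 19 mm behind it; y points along the fingers, x is the direction in which the jaws open and shut, and the axes are right-handed (so a half turn about y gives the same grasp; the last joint's range is limited). The gripper opens to 87 mm and grips with 3 to 60 N. Pads are 19 mm wide; open, the fingers measure 117 mm over their backs; the gripper's body (75 mm by 190 mm) begins 51 mm behind the grasp point.
Start: joints at [1.446, 0.385, 0.008, 0, -1.194, -0.259], TCP at [0.234, 0.58, 0.223] pointing down, gripper open.
Joint ranges: [-3.14, 3.14], [-1.21, 2.06], [-1.07, 1.41], [-3.16, 2.05], [-2.99, -0.16], [-3.1, 3.1]. Speed limits (rad/s): [2.79, 2.79, 3.14, 3.14, 3.14, 3.14].

### API

Orientations are given as a unit quaternion [x, y, z, w].
In Python, from station import robot, viewer gives the robot as it stands.
- The arm moves only by the tool send_rows, never from a script. Its argument "commands" is one flat list of numbers, 7 for each row, row after row: the shift along the tool's x, y, z in mm, then the turn, a rotation vector about the tool's x, y, z in rad, then the opening, from 0 (shut) to 1 (fully open). In form: [tx, ty, tz, ax, ay, az, hand, tx, ty, tz, ax, ay, az, hand, ...]. A call has 1 to 20 rows; each row shifts and turns the pose as measured when the row begins, along the tool's axes as they then stand; what a row does not reach is not made up. A row lasts 1/8 s, in which the tool goes at most 62.5 mm and 10.7 degrees, less where a joint would pass 70% of its speed; a pose out of reach is approached as far as the arm can. A call is refused whole if a number of a shift passes 62.5 or a number of a turn 0.188, either way. A call with a gripper value outside its range is refused whole. The fingers move at their own pace and stop on an object; "force" is the grip in N (left out, the last holds). Time passes only in rows, so rows that do not move let the fingers close. It gives the time, the measured TCP pose, the force and the opening at its end, in the units of the state.
- robot.observe(): the state, without advancing time (a new reading comes with each control period).
- viewer.capture(name): name is "scene" or "top"; returns a dict with "frame" (420x560x3 uint8, red, green, blue), "depth" (420x560 float32, m along the optical axis (not along the pixel's ray), 0 where there is no reading), "mtx" (3x3 intrinsics, pixels), "position" and "orientation" of the camera in the world. Camera axes: x right, y down, z forward; pixel columns grow to the right and rows downward; lengths in m; the calibration is good to about 2 mm. A picture is of the moment at which its call begins.
- robot.hand_in(): hands the job in, once; it reports no verdict.
The state is a dict: "clock": time; "joints": joint angles; "joint_velocities": joint speeds; "joint_efforts": joint torques, N m; "tcp_pos": TCP position; "orientation": TCP orientation; "contact_force": force on the tool from outside, world axes, zero at the start; "wrist_torque": the same for the moment, N m; "finger_gap": finger opening in m.
Only numpy, scipy, OpenCV 4.12 (cv2) and the standard library are available. Lean on these libraries where they do the work, as an engineer would, in place of code of your own. Each camera call takes 0.05 s, during which the arm holds its last target.

### The job

Clear the gate's swing: lay the loose steel tube flat in the empty lane of the tube rack, brass nut pointing the same way as on the tubes already there, and let go of it. Then open the stock tote: squeeze the red catch fully home against its lug, then the yellow one, swing the blue gate past its detent until it stands wide open, close to its stop, and finish while still holding it there against its spring. Leave everything else on the bench where it is.

Things in the scene. Friction and masses are not known exactly. Their poses are not given: they have to be found in the camera images.
- tote: fixed grey stock tote (about 190 x 180 mm, walls 93 mm high) full of brass fittings. Origin on the bench under the middle of its gated side; own +y points out of the tote through the closed gate (the way the gate opens), own x runs along the gate: hinge at x = +90 mm, free edge at x = -85 mm. On its -x side is a dark catch deck (deck x -188 to -93, y -175 to +25 mm, top 75 mm high, slide bars up to 87 mm) carrying the red and the yellow catch
- gate (a joint): hinge of the blue gate (panel 170 x 12 mm, from 12 to 95 mm high), rad: 0 shut, grows as it opens towards the tote's +y (clockwise seen from above), stop at 1.45 (fully wide). A spring pulls it shut all the way (about 0.1 N m shut, 0.46 N m wide); between about 0.3 and 1.0 it must be pulled over a detent (hardest near 0.5: about 1.1 N m in all, 8 to 10 N at the handle post), and let go anywhere it swings back. Locked until the yellow catch is squeezed home
- gate_handle (a point): grip point on the gate's upright round steel handle post (16 mm diameter, from 95 to 165 mm high, nothing else near it at that height): on the post's axis, 140 mm high, 135 mm from the hinge axis. Post and gate turn together about gate_hinge
- gate_hinge (a point): point on the gate's vertical hinge axis, 140 mm high (hinge hardware reaches 118 mm)
- catch_red (a joint): slide of the red safety catch, m: 0 out, 0.014 squeezed home; stays where it is pushed (about 5 N friction). It blocks the yellow catch until it is past 0.008
- red_paddle (a point): centre of the red catch's moving paddle, 122 mm high: an upright plate 26 mm along the tote's x, 8 mm thick along the tote's y, from 84 to 141 mm high. Squeezing it 14 mm towards its fixed steel lug (tote's -y) presses the catch home
- red_lug (a point): centre of the fixed steel lug facing the red paddle, 122 mm high: plate 26 mm along the tote's x, 10 mm thick along y, top 141 mm. Paddle centre to lug centre is 38 mm along y when out, 24 mm when home, so over the outer faces 47 mm out and 33 mm home
- catch_yellow (a joint): slide of the yellow main catch, m: 0 out, 0.014 squeezed home; stays where it is pushed (about 5 N friction). Its bolt locks the gate until it is past 0.008
- yellow_paddle (a point): centre of the yellow catch's moving paddle, 122 mm high: an upright plate 26 mm along the tote's y, 8 mm thick along the tote's x, from 84 to 141 mm high. Squeezing it 14 mm towards its fixed steel lug (tote's -x) presses the catch home
- yellow_lug (a point): centre of the fixed steel lug facing the yellow paddle, 122 mm high: plate 26 mm along the tote's y, 10 mm thick along x, top 141 mm. Paddle centre to lug centre is 42 mm along x when out, 28 mm when home, so over the outer faces 51 mm out and 37 mm home
- tube_centre (a point): middle of the loose steel hydraulic tube lying on the bench in the gate's swing, 11 mm above what it lies on; 150 mm long, shank 16 mm diameter, x axis along it towards the brass nut. A brass hex nut (22 mm over flats, 24 mm long) on the +x end and a dark hex collar (22 mm, 10 mm long) on the other end; it rests on their flats; about 0.16 kg
- tube_nut (a point): centre of the loose tube's brass nut, 58 mm from tube_centre
- tube: the same loose tube; origin under its middle, on its underside
- rack: fixed black tube rack, 170 x 190 mm plate 10 mm thick, origin on the bench under its centre. Three lanes along its x at y = -56, 0, +56 mm, each between pegs (14 x 16 mm, tops 26 mm above the bench, at x = +-50 mm) that leave 40 mm; the tubes already there lie with the brass nut towards the rack's +x
- slot_centre (a point): middle of the one empty lane (marked by a yellow stripe), on the plate's top face, 10 mm above the bench; x axis along the lane, towards the end where the other tubes have their brass nuts
- stock_a: one of two like tubes already in the rack (bystander); origin at its underside
- stock_b: the other tube already in the rack (bystander); origin at its underside
- jar: green glass jar, 68 mm diameter, 85 mm high (bystander)
- oil: amber oil bottle, 60 mm diameter, 150 mm high (bystander)
- spanner: spanner lying on the bench (bystander)
- coupling: brass coupling standing on the bench, 38 mm diameter, 50 mm high (bystander)
- cup: dark steel cup, 76 mm diameter, 80 mm high (bystander)

How it is judged:
On the way, in this order (a step that is already met when the one before it is completed fails the run):
1. the tube lies flat in the empty lane, nut the right way round, let go (x of tube_centre in the frame of slot_centre between -0.025 and 0.025 m and y of tube_centre in the frame of slot_centre between -0.015 and 0.015 m and z of tube_centre in the frame of slot_centre between 0.006 and 0.016 m and angle between the x axis of tube_centre and the x axis of slot_centre, either way round below 0.2 rad and x of tube_nut in the frame of slot_centre above 0.02 m and linear speed of tube below 0.03 m/s and contact force between the fingers and tube below 0.2 N), for 0.2 s.
2. the red catch is squeezed home (value of joint catch_red above 0.011 m), for 0.1 s.
3. the yellow catch is squeezed home (value of joint catch_yellow above 0.011 m), for 0.1 s.
4. the gate is swung past its detent (value of joint gate above 1.05 rad), for 0.1 s.
At the end, for the whole second after the job is handed in: The gripper holds the gate still at 1.25 rad or more with at least 0.8 N; both catches are still squeezed past 11 mm; the tube lies flat, released and at rest in the empty lane (centre within 25 mm along and 15 mm across the lane, within 0.2 rad, brass nut towards the same end as the others) (all of step 1 and value of joint each of catch_red, catch_yellow above 0.011 m and value of joint gate above 1.25 rad and velocity of joint gate between -0.1 and 0.1 rad/s and contact force between the fingers and gate above 0.8 N and contact force between tube and gate below 0.2 N); the arm keeps its last pose, push and grip.
It fails at once if a tube already in the rack is shifted more than 30 mm (distance of any of stock_a, stock_b from where it was at the start of the episode above 0.03 m).
It fails at once if the jar, oil bottle, spanner, coupling or cup is shifted more than 30 mm (distance of any of jar, oil, spanner, coupling, cup from where it was at the start of the episode above 0.03 m).
It also fails if it takes over 67 s, if anything falls off the work surface, if the arm or the gripper's body presses on something with over 40 N, if the wrist force passes 120 N, or if a joint passes its speed limit or range.

## Working session

There is one attempt and no reset: what is moved stays moved. The work goes in short steps, Python scripts to look and compute and a tool call to move; the robot and the scene stay as the last step left them, time stands still between calls to the robot, and variables do not carry over. Pictures are saved under pics/ and viewed, and the job is handed in when it is done.

Besides the shell and the picture viewer there is one more tool, called after ">>>" by a JSON object that holds its "name" and its "arguments", one argument or row to a line. send_rows: Moves the arm, as the interface text tells. Its arguments: {"type":"object","properties":{"commands":{"type":"array","items":{"type":"number"}},"force":{"type":"number"}},"required":["commands"]}

```bash
ls; mkdir -p pics; python3 - <<'E'
from station import robot, viewer
import cv2,numpy as np
print(robot.observe())
for n in("scene","top"):
    d=viewer.capture(n)
    np.savez(f"pics/{n}0.npz",**d)
    cv2.imwrite(f"pics/{n}0.png",d["frame"][:,:,::-1])
    print(n,d["mtx"],d["position"],d["orientation"])
E
```

```text
pics
{'clock': 0.0, 'joints': array([ 1.44559404e+00,  3.85557204e-01,  6.61456890e-03, -4.92614729e-04,
       -1.19400588e+00, -2.58583945e-01]), 'joint_velocities': array([-1.23019280e-03,  1.21049658e-03,  1.88826038e-05,  2.86618619e-03,
        5.48476418e-04,  4.67175519e-06]), 'joint_efforts': array([ 1.29125227e-03, -3.90659702e+01,  1.87410772e+01,  4.21966553e+00,
        1.10941762e-02, -1.87544674e-04]), 'tcp_pos': array([0.23378871, 0.57896979, 0.22145576]), 'orientation': array([ 0.396033  , -0.58575073,  0.58668298, -0.39478733]), 'contact_force': array([-0.17843888, -0.55202698,  0.729276  ]), 'wrist_torque': array([-0.02492216, -0.02855106,  0.03849223]), 'finger_gap': 0.08703665604582232}
scene [[441.96232423   0.         282.40398235]
 [  0.         441.96232423 217.14873934]
 [  0.           0.           1.        ]] [1.15690752 0.76520213 0.74308715] [ 0.31251796  0.8190644  -0.45001406 -0.17015693]
top [[419.05974637   0.         279.65710593]
 [  0.         419.05974637 209.42552822]
 [  0.           0.           1.        ]] [0.41157768 0.03334011 1.33778309] [-0.70069672  0.71241549 -0.02545219  0.02899074]
```

View pics/scene0.png

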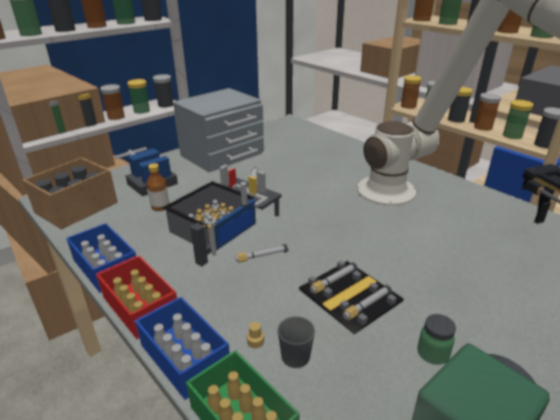

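View pics/top0.png

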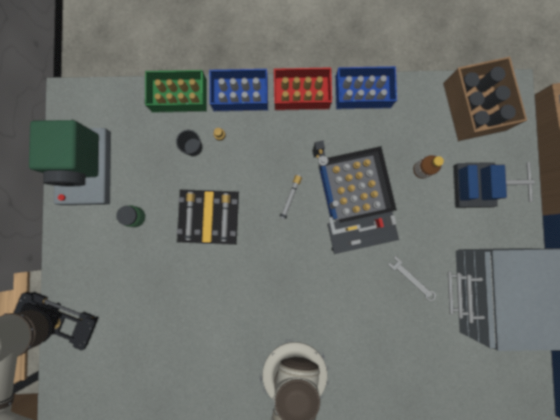

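The scene view shows the rack (350,295), the loose tube (262,253), and the tote (212,213) with its deck and catches (245,183). In the top view the rack is at (208,217), the tube at (291,196), the tote at (358,190) and the handle near (322,158). Next I'll zoom in and measure.

```bash
cat > h.py <<'E'
import numpy as np,cv2
from scipy.spatial.transform import Rotation as R
def load(n): return dict(np.load(f"pics/{n}.npz"))
def ray(d,u,v):
    k=d["mtx"];p=np.stack([(np.asarray(u,float)-k[0,2])/k[0,0],(np.asarray(v,float)-k[1,2])/k[1,1],np.ones(np.shape(u))],-1)
    return R.from_quat(d["orientation"]).apply(p.reshape(-1,3)).reshape(p.shape)
def plane(d,u,v,z):
    r=ray(d,u,v);o=d["position"];return o+r*((z-o[2])/r[...,2])[...,None]
def cloud(d):
    h,w=d["depth"].shape;u,v=np.meshgrid(np.arange(w),np.arange(h))
    return d["position"]+ray(d,u,v)*d["depth"][...,None]
def proj(d,p):
    q=R.from_quat(d["orientation"]).inv().apply(np.atleast_2d(p)-d["position"]);k=d["mtx"]
    return np.c_[q[:,0]/q[:,2]*k[0,0]+k[0,2],q[:,1]/q[:,2]*k[1,1]+k[1,2]]
def snap(n,tag):
    from station import viewer
    d=viewer.capture(n);np.savez(f"pics/{tag}.npz",**d);cv2.imwrite(f"pics/{tag}.png",d["frame"][:,:,::-1]);return d
def crop(d,x0,y0,x1,y1,s,name):
    im=d["frame"][y0:y1,x0:x1,::-1];cv2.imwrite(f"pics/{name}.png",cv2.resize(im,None,fx=s,fy=s,interpolation=cv2.INTER_CUBIC))
E
python3 - <<'E'
from h import *
t=load("top0");s=load("scene0")
crop(t,310,130,410,260,4.5,"c1");crop(t,170,165,310,255,5.5,"c2");crop(s,150,150,300,275,4.8,"c3")
for d in(t,s):
    c=cloud(d);print((d["depth"]>0).mean(),)
c=cloud(t);
for p in [(208,217),(260,270),(358,190),(130,216)]: print(p,c[p[1],p[0]])
c=cloud(s);
for p in [(350,295),(330,240)]: print(p,c[p[1],p[0]])
E
```

```text
0.9958801020408163
0.995875850340136
(208, 217) [0.49390738 0.26748902 0.00802376]
(260, 270) [ 0.32341835  0.10466326 -0.00123777]
(358, 190) [ 0.57167684 -0.2110003   0.01234486]
(130, 216) [0.49600082 0.48787051 0.08587952]
(350, 295) [0.50479986 0.27565236 0.01091677]
(330, 240) [0.36326901 0.07792648 0.00167985]
```

```bash
sleep 0
```

```text
(no output)
```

View pics/c1.png

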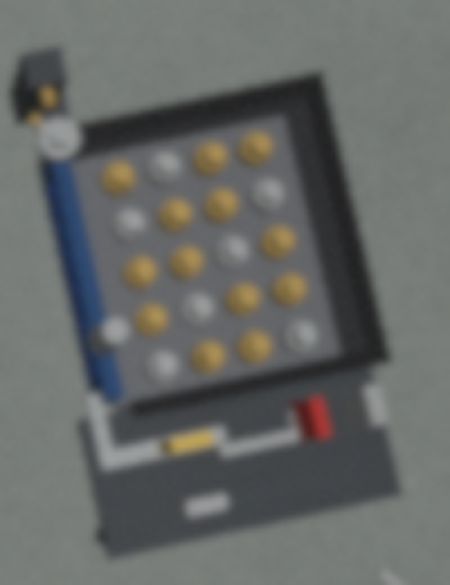

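View pics/c2.png

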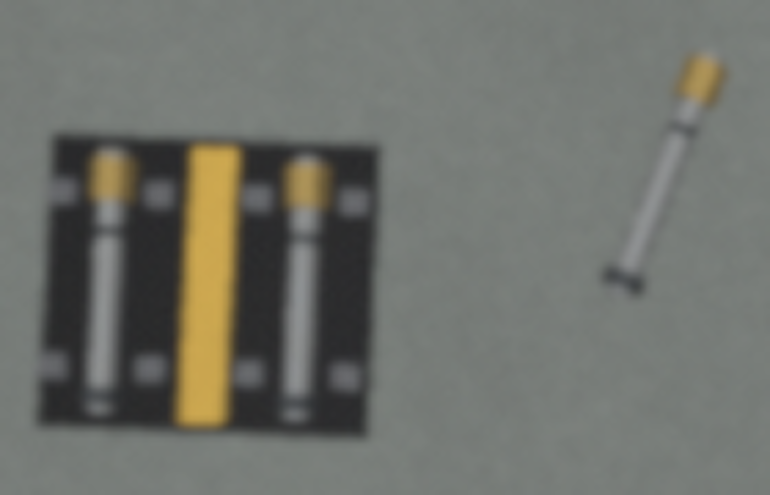

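View pics/c3.png

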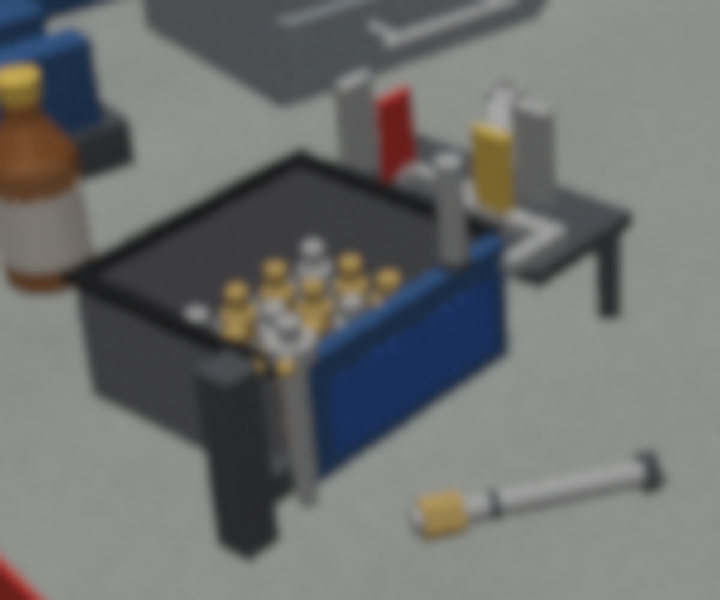

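The crops show the hinge post at the far end of the gate and the handle on the robot-side end. Both rack nuts point up in the top image, and so does the loose nut. Now I'll measure these.

```bash
python3 - <<'E'
from h import *
t=load("top0");s=load("scene0")
def blobs(d,lo,hi,roi,mn=8):
    hsv=cv2.cvtColor(d["frame"],cv2.COLOR_RGB2HSV);m=cv2.inRange(hsv,lo,hi)
    k=np.zeros_like(m);x0,y0,x1,y1=roi;k[y0:y1,x0:x1]=m[y0:y1,x0:x1]
    n,l,st,c=cv2.connectedComponentsWithStats(k)
    return [(st[i,4],c[i].round(1),cv2.minAreaRect(np.argwhere(l==i)[:,::-1].astype(np.float32))) for i in range(1,n) if st[i,4]>=mn]
Y=((15,90,100),(32,255,255));Rd=((170,100,60),(180,255,255))
T=(170,160,310,255)
print("yellow top");
for b in blobs(t,*Y,T): print(b, plane(t,*b[1],.015).round(4))
print("paddle y");
for b in blobs(t,*Y,(345,220,365,240)): print(b, plane(t,*b[1],.141).round(4))
print("paddle r")
for lo,hi in(Rd,((0,100,60),(8,255,255))):
  for b in blobs(t,lo,hi,(365,210,400,235)): print(b, plane(t,*b[1],.141).round(4))
# manual points
def c1(x,y,z): return plane(t,310+x/4.5,130+y/4.5,z).round(4)
print("redlug",c1(376,405,.141),"yellug",c1(207,505,.141),"handletop",c1(116,330,.165),"hinge",c1(62,138,.118),"red",c1(315,415,.141),"yel",c1(192,440,.141))
# depth cloud checks
for n,d in(("top",t),("scene",s)):
    c=cloud(d).reshape(-1,3)
    w=c[(c[:,0]>.3)&(c[:,0]<.75)&(c[:,1]<-.02)&(c[:,1]>-.35)]
    w=w[(w[:,0]<.72)]
    for a,b in((.1,.118),(.118,.138),(.138,.144),(.145,.17)):
        q=w[(w[:,2]>a)&(w[:,2]<b)]
        print(n,a,b,len(q))
        if len(q)<80:
            for p in q: print("   ",p.round(3))
E
```

```text
yellow top
(np.int32(40), array([297.1, 179. ]), ((297.0, 179.0), (6.0, 6.0), 90.0)) [ 0.6099 -0.018   0.015 ]
(np.int32(508), array([207.4, 216.4]), ((207.3517608642578, 216.49200439453125), (9.82349681854248, 51.411434173583984), 3.094058036804199)) [0.4954 0.2682 0.015 ]
(np.int32(49), array([189.7, 197.1]), ((189.5, 197.0), (6.0, 7.0), 90.0)) [0.5578 0.3242 0.015 ]
(np.int32(50), array([225.1, 198.1]), ((225.0, 198.5), (7.0, 6.0), 90.0)) [0.5527 0.2117 0.015 ]
paddle y
(np.int32(30), array([351.7, 227.9]), ((351.4807434082031, 227.9038543701172), (3.1378581523895264, 9.21745777130127), 78.69007110595703)) [ 0.4477 -0.166   0.141 ]
paddle r
(np.int32(51), array([379.3, 222.2]), ((379.0, 222.0), (8.0, 6.0), 90.0)) [ 0.4626 -0.2452  0.141 ]
redlug [ 0.4682 -0.286   0.141 ] yellug [ 0.4068 -0.177   0.141 ] handletop [ 0.5166 -0.1194  0.165 ] hinge [ 0.6475 -0.0936  0.118 ] red [ 0.4625 -0.2471  0.141 ] yel [ 0.448  -0.1688  0.141 ]
top 0.1 0.118 173
top 0.118 0.138 122
top 0.138 0.144 97
top 0.145 0.17 33
    [ 0.523 -0.114  0.166]
    [ 0.524 -0.118  0.162]
    [ 0.523 -0.12   0.165
[... 1517 characters left out ...]
   [ 0.514 -0.111  0.157]
    [ 0.527 -0.117  0.156]
    [ 0.526 -0.114  0.157]
    [ 0.522 -0.115  0.155]
    [ 0.519 -0.114  0.155]
    [ 0.518 -0.11   0.156]
    [ 0.513 -0.113  0.153]
    [ 0.527 -0.117  0.153]
    [ 0.523 -0.118  0.151]
    [ 0.526 -0.109  0.156]
    [ 0.522 -0.11   0.154]
    [ 0.523 -0.104  0.157]
    [ 0.514 -0.111  0.151]
    [ 0.529 -0.114  0.152]
    [ 0.525 -0.115  0.15 ]
    [ 0.524 -0.112  0.151]
    [ 0.522 -0.11   0.151]
    [ 0.519 -0.11   0.15 ]
    [ 0.516 -0.109  0.149]
    [ 0.526 -0.12   0.145]
    [ 0.524 -0.117  0.145]
    [ 0.524 -0.112  0.148]
    [ 0.521 -0.112  0.147]
    [ 0.52  -0.108  0.148]
    [ 0.529 -0.111  0.147]
    [ 0.524 -0.107  0.147]
```

```bash
python3 - <<'E'
from h import *
t=load("top0");s=load("scene0")
from scipy.cluster.hierarchy import fclusterdata
for n,d in(("top",t),("scene",s)):
    C=cloud(d);c=C.reshape(-1,3);col=d["frame"].reshape(-1,3)
    m=(c[:,0]>.38)&(c[:,0]<.7)&(c[:,1]<-.05)&(c[:,1]>-.32)
    for lo,hi in((.134,.147),(.155,.172),(.105,.124)):
        k=m&(c[:,2]>lo)&(c[:,2]<hi);q=c[k];cl=fclusterdata(q[:,:2],.009,'distance')
        for i in set(cl):
            p=q[cl==i]
            if len(p)>5: print(n,lo,len(p),p.mean(0).round(4),p.min(0).round(3),p.max(0).round(3),col[k][cl==i].mean(0).round())
    # tube
    k=(c[:,0]>.48)&(c[:,0]<.66)&(c[:,1]<.07)&(c[:,1]>-.08)&(c[:,2]>.008)&(c[:,2]<.03)
    q=c[k];print(n,"tube",len(q),q.mean(0).round(4));p=q[:,:2]
    v=np.linalg.svd(p-p.mean(0))[2][0];v*=np.sign(v[0]);a=(p-p.mean(0))@v;print(v,np.degrees(np.arctan2(v[1],v[0])),a.min(),a.max(),(p.mean(0)+v*(a.min()+a.max())/2).round(4))
    # gate top: blue
    hsv=cv2.cvtColor(d["frame"],cv2.COLOR_RGB2HSV).reshape(-1,3)
    k=m&(hsv[:,0]>100)&(hsv[:,0]<130)&(hsv[:,1]>110)&(c[:,2]>.087)&(c[:,2]<.103)
    p=c[k][:,:2];v=np.linalg.svd(p-p.mean(0))[2][0];v*=np.sign(v[0]);a=(p-p.mean(0))@v
    print(n,"gate",len(p),np.degrees(np.arctan2(v[1],v[0])),p.mean(0)+v*a.min(),p.mean(0)+v*a.max())
# stripe & rack
for u,v in((207.35,216.5),):print("slot",plane(t,u,v,.0105))
# handle / tube via image: collar
print("nut,collar",plane(t,170+703/5.5,165+80/5.5,.02),plane(t,170+624/5.5,165+280/5.5,.02))
# all tote top/dark catch end objects
E
```

```text
top 0.134 29 [ 0.4629 -0.2484  0.14  ] [ 0.449 -0.254  0.135] [ 0.475 -0.243  0.147] [141.  54.  53.]
top 0.134 36 [ 0.4696 -0.2837  0.1399] [ 0.457 -0.291  0.134] [ 0.483 -0.277  0.144] [129. 131. 131.]
top 0.134 25 [ 0.4481 -0.1672  0.1399] [ 0.442 -0.179  0.136] [ 0.453 -0.155  0.144] [173. 151.  93.]
top 0.134 34 [ 0.4077 -0.1745  0.1404] [ 0.402 -0.189  0.136] [ 0.413 -0.163  0.146] [133. 135. 136.]
top 0.155 27 [ 0.5168 -0.1171  0.1642] [ 0.51  -0.123  0.155] [ 0.524 -0.11   0.169] [136. 138. 139.]
top 0.105 136 [ 0.6692 -0.0852  0.1144] [ 0.636 -0.104  0.105] [ 0.7   -0.069  0.124] [105. 104. 100.]
top 0.105 13 [ 0.4692 -0.2792  0.115 ] [ 0.458 -0.282  0.106] [ 0.481 -0.277  0.123] [70. 71. 72.]
top 0.105 14 [ 0.4628 -0.2449  0.1139] [ 0.45  -0.247  0.108] [ 0.474 -0.243  0.121] [84. 40. 40.]
top 0.105 6 [ 0.512  -0.114   0.1157] [ 0.51  -0.12   0.106] [ 0.517 -0.11   0.123] [67. 70. 75.]
top tube 271 [0.5567 0.0034 0.018 ]
[ 0.92563585 -0.37841548] -22.235568610888393 -0.07677510969024302 0.0898409653444302 [0.5627 0.0009]
top gate 157 11.559995754781356 [ 0.48199611 -0.12349
[... 1017 characters left out ...]
105] [ 0.478 -0.241  0.124] [107.  40.  38.]
scene 0.105 46 [ 0.474  -0.2805  0.1144] [ 0.459 -0.288  0.105] [ 0.485 -0.273  0.124] [95. 94. 93.]
scene 0.105 48 [ 0.4514 -0.1642  0.1146] [ 0.442 -0.18   0.105] [ 0.457 -0.153  0.124] [118. 100.  50.]
scene 0.105 49 [ 0.4117 -0.172   0.1143] [ 0.401 -0.187  0.105] [ 0.418 -0.158  0.124] [98. 98. 96.]
scene tube 331 [0.5626 0.0076 0.0162]
[ 0.92903049 -0.37000319] -21.71581372504765 -0.07939260963022898 0.07059458399892007 [0.5585 0.0092]
scene gate 189 12.670070816082744 [ 0.47164974 -0.12632386] [ 0.64062459 -0.08833647]
slot [0.49537906 0.26911384 0.0105    ]
nut,collar [ 0.60735822 -0.02002482  0.02      ] [0.49263476 0.02748044 0.02      ]
```

```bash
python3 - <<'E'
from h import *
t=load("top0");s=load("scene0")
M=R.from_quat([ 0.396033  , -0.58575073,  0.58668298, -0.39478733]).as_matrix();print(M.round(3)); tcp=np.array([.2338,.579,.2215])
for d in(t,s):
    q=(cloud(d).reshape(-1,3)-tcp)@M   # tool coords
    k=(abs(q[:,0])<.2)&(abs(q[:,2])<.15)&(q[:,1]<.01)&(q[:,1]>-.3);q=q[k]
    for a in np.arange(-.3,.01,.02):
        b=q[(q[:,1]>a)&(q[:,1]<a+.02)]
        if len(b)>3: print(round(a,2),len(b),b.min(0).round(3),b.max(0).round(3))
# rack direction
def c2(x,y,z): return plane(t,170+x/5.5,165+y/5.5,z)
for a,b,z in(((110,178),(99,405),.022),((306,185),(295,411),.022),((215,147),(202,426),.010)):
    A,B=c2(*a,z),c2(*b,z);v=A-B;print("rack",A.round(4),B.round(4),np.degrees(np.arctan2(v[1],v[0])),np.linalg.norm(v),((A+B)/2).round(4))
c=cloud(t).reshape(-1,3);hsv=cv2.cvtColor(t["frame"],cv2.COLOR_RGB2HSV).reshape(-1,3)
k=(abs(c[:,0]-.495)<.12)&(abs(c[:,1]-.269)<.02)&(hsv[:,1]>90)&(hsv[:,0]>15)&(hsv[:,0]<32)
p=c[k][:,:2];v=np.linalg.svd(p-p.mean(0))[2][0];print("stripe depth",p.mean(0),v)
# tote-frame coords with theta
th=np.radians(11.2);ex=np.array([np.cos(th),np.sin(th)]);ey=np.array([-ex[1],ex[0]])
hin=np.array([.650,-.089]);
for n,p in dict(rp=(.464,-.248),rl=(.4705,-.2838),yp=(.4495,-.1665),yl=(.409,-.1735),hd=(.518,-.116)).items():
    r=np.array(p)-hin;print(n,90+1e3*r@ex,1e3*r@ey)
E
```

```text
[[-0.375 -0.001  0.927]
 [-0.927 -0.002 -0.375]
 [ 0.002 -1.     0.   ]]
-0.3 378 [-0.024 -0.3   -0.12 ] [ 0.071 -0.28   0.042]
-0.28 350 [-0.033 -0.28  -0.099] [ 0.059 -0.26   0.045]
-0.26 133 [-0.011 -0.26  -0.027] [ 0.043 -0.24   0.043]
-0.24 201 [-0.022 -0.24  -0.027] [ 0.039 -0.22   0.04 ]
-0.22 202 [-0.022 -0.22  -0.028] [ 0.04 -0.2   0.04]
-0.2 77 [-0.021 -0.2   -0.027] [ 0.039 -0.18   0.039]
-0.18 273 [-0.052 -0.18  -0.022] [ 0.037 -0.16   0.037]
-0.16 17 [-0.043 -0.16   0.016] [ 0.017 -0.14   0.036]
-0.14 70 [-0.046 -0.14  -0.022] [ 0.017 -0.12   0.026]
-0.12 1042 [-0.097 -0.12  -0.038] [ 0.094 -0.1    0.037]
-0.1 425 [-0.09  -0.1   -0.039] [ 0.092 -0.08   0.038]
-0.08 57 [-0.082 -0.08  -0.037] [ 0.086 -0.067  0.038]
-0.06 18 [-0.059 -0.056  0.006] [-0.045 -0.041  0.011]
-0.04 9 [-0.047 -0.037 -0.002] [-0.044 -0.02   0.007]
-0.02 13 [-0.053 -0.02  -0.006] [-0.044 -0.002  0.011]
-0.12 541 [ 0.011 -0.115 -0.036] [ 0.093 -0.1    0.041]
-0.1 428 [-0.003 -0.1   -0.036] [ 0.09  -0.08   0.041]
-0.08 113 [ 0.044 -0.08  -0.015] [ 0.085 -0.06   0.041]
-0.06 115 [ 0.038 -0.06  -0.012] [ 0.057 -0.04   0.014]
-0.04 94 [ 0.04  -0.04  -0.009] [ 0.053 -0.02   0.013]
-0.02 81 [ 0.039 -0.02  -0.009] [ 0.051 -0.     0.012]
rack [0.5561 0.3218 0.022 ] [0.4261 0.328  0.022 ] -2.758986153434187 0.1301776286867929 [0.4911 0.3249 0.022 ]
rack [0.5502 0.2091 0.022 ] [0.4209 0.2162 0.022 ] -3.1454592538767807 0.1295161242049615 [0.4855 0.2127 0.022 ]
rack [0.5745 0.2634 0.01  ] [0.4132 0.2714 0.01  ] -2.8502652247668383 0.16147945144728582 [0.4939 0.2674 0.01  ]
stripe depth [0.49582824 0.26891105] [-0.99866691  0.05161778]
rp -123.34092073892515 -119.84428037360667
rl -123.9183020028305 -156.22499821803754
yp -121.73467086706074 -37.08003711995798
yl -162.82299511724284 -36.08023198299342
hd -44.73040798903253 -0.8468548333918833
```

```bash
cat >> h.py <<'E'
def goal(yaw):
    y=np.radians(yaw);x=np.array([np.cos(y),np.sin(y),0]);d=np.array([0,0,-1.]);return R.from_matrix(np.c_[x,d,np.cross(x,d)])
def rows(p0,r0,way,hand):
    """way: list of (pos,yaw,nrows,[hand]) straight segments; prints rows in tool axes"""
    out=[];p=np.array(p0,float);r=r0
    for w in way:
        P=np.array(w[0],float);G=goal(w[1]);n=w[2];h=w[3] if len(w)>3 else hand
        rv=(r.inv()*G).as_rotvec()/n;dp=(P-p)/n
        for i in range(n):
            tr=r.inv().apply(dp)*1e3
            out.append([*tr.round(1),*rv.round(3),h]);r=r*R.from_rotvec(rv);p=p+dp
    for o in out: print(", ".join("%g"%(v+0) for v in o)+",")
    return out
def plan(way,hand):
    from station import robot
    o=robot.observe();print(round(float(o["clock"]),2),o["tcp_pos"].round(4),"F",o["contact_force"].round(1),"gap",round(o["finger_gap"],4))
    r=R.from_quat(o["orientation"]);x=r.as_matrix()[:,0];print("yaw",np.degrees(np.arctan2(x[1],x[0])).round(2),"down",r.as_matrix()[:,1].round(3))
    return rows(o["tcp_pos"],r,way,hand)
E
python3 -c "
from h import *
plan([((.545,.0076,.15),-112.4,16),((.545,.0076,.06),-112.4,3)],1)"
```

```text
0.1 [0.2338 0.579  0.2215] F [ 0.1  0.1 -0. ] gap 0.087
yaw -112.0 down [-0.001 -0.002 -1.   ]
25.8, 4.5, 31.4, 0, 0, 0, 1,
25.8, 4.5, 31.4, 0, 0, 0, 1,
25.8, 4.5, 31.4, 0, 0, 0, 1,
25.8, 4.5, 31.4, 0, 0, 0, 1,
25.8, 4.5, 31.5, 0, 0, 0, 1,
25.8, 4.5, 31.5, 0, 0, 0, 1,
25.7, 4.5, 31.5, 0, 0, 0, 1,
25.7, 4.5, 31.5, 0, 0, 0, 1,
25.7, 4.5, 31.5, 0, 0, 0, 1,
25.7, 4.5, 31.5, 0, 0, 0, 1,
25.7, 4.5, 31.5, 0, 0, 0, 1,
25.7, 4.5, 31.5, 0, 0, 0, 1,
25.7, 4.5, 31.5, 0, 0, 0, 1,
25.6, 4.5, 31.6, 0, 0, 0, 1,
25.6, 4.5, 31.6, 0, 0, 0, 1,
25.6, 4.5, 31.6, 0, 0, 0, 1,
0, 30, 0, 0, 0, 0, 1,
0, 30, 0, 0, 0, 0, 1,
0, 30, 0, 0, 0, 0, 1,
```

>>> {"name": "send_rows", "arguments": {
  "commands": [26,4,31,0,0,0,1,26,4,31,0,0,0,1,26,4,31,0,0,0,1,26,4,31,0,0,0,1,26,4,31,0,0,0,1,26,4,31,0,0,0,1,26,4,31,0,0,0,1,26,4,31,0,0,0,1,26,4,31,0,0,0,1,26,4,31,0,0,0,1,26,4,31,0,0,0,1,26,4,31,0,0,0,1,26,4,31,0,0,0,1,26,4,31,0,0,0,1,26,4,31,0,0,0,1,26,4,31,0,0,0,1]
}}

```text
clock: 2.1
tcp_pos: [0.5429, -0.0113, 0.152]
orientation: [0.401, -0.584, 0.586, -0.393]
contact_force: [0.1, 0.6, 0.2]
finger_gap: 0.0873
```

```bash
python3 -c "
from h import *
snap('scene','s1');d=load('s1');crop(d,150,130,350,280,4,'c4')
plan([((.545,.0076,.05),-112.4,4),((.545,.0076,.005),-112.4,2)],1)"
```

```text
2.15 [ 0.5443 -0.0143  0.1512] F [ 2.8 -1.6  1.3] gap 0.0867
yaw -111.89 down [-0.009 -0.01  -1.   ]
-5.5, 25.3, -1.8, 0.001, 0.002, 0.003, 1,
-5.4, 25.3, -1.8, 0.001, 0.002, 0.003, 1,
-5.3, 25.3, -1.9, 0.001, 0.002, 0.003, 1,
-5.2, 25.3, -1.9, 0.001, 0.002, 0.003, 1,
0, 22.5, 0, 0, 0, 0, 1,
0, 22.5, 0, 0, 0, 0, 1,
```

View pics/c4.png

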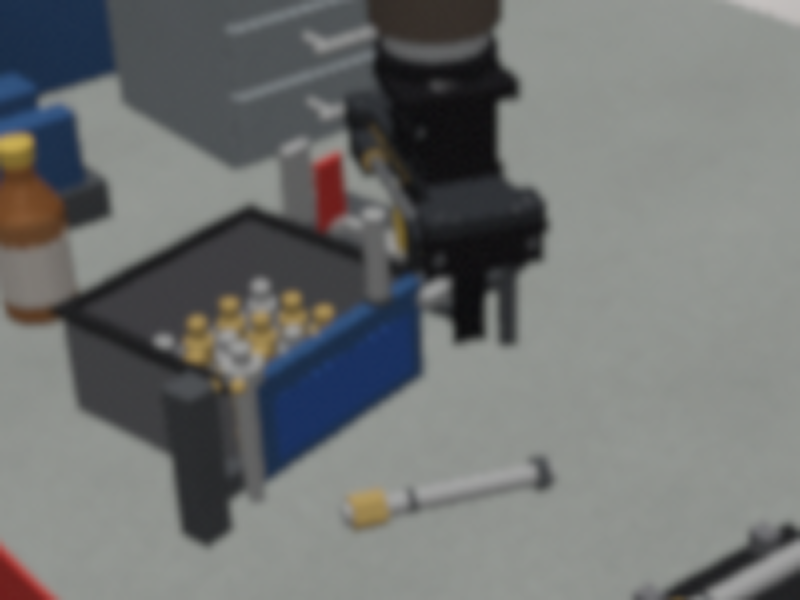

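The open gripper hangs over the tube (fingers at about (485,330), tube at (450,490) in the crop). It overshot y by about 20 mm, so I'll correct sideways and then descend.

>>> {"name": "send_rows", "arguments": {
  "commands": [-11,15,-4,0,0,0,1,-10,25,-4,0,0,0,1,0,25,0,0,0,0,1,0,0,0,0,0,0,1]
}}

```text
clock: 2.65
tcp_pos: [0.542, 0.009, 0.0811]
orientation: [0.402, -0.586, 0.587, -0.389]
contact_force: [0.5, 0.1, 0.6]
finger_gap: 0.0869
```

```bash
python3 -c "
from h import *
plan([((.545,.0076,.05),-112.4,2),((.545,.0076,.005),-112.4,3)],1)"
```

```text
2.65 [0.542  0.009  0.0811] F [0.5 0.1 0.6] gap 0.0869
yaw -111.98 down [-0.013 -0.011 -1.   ]
-0.2, 15.5, 1.8, 0.004, 0.004, 0.008, 1,
-0.1, 15.6, 1.7, 0.004, 0.004, 0.008, 1,
0, 15, 0, 0, 0, 0, 1,
0, 15, 0, 0, 0, 0, 1,
0, 15, 0, 0, 0, 0, 1,
```

>>> {"name": "send_rows", "arguments": {
  "commands": [0,15.5,1.8,0.004,0.004,0.008,1,0,15.5,1.8,0.004,0.004,0.008,1,0,15,0,0,0,0,1,0,15,0,0,0,0,1,0,12,0,0,0,0,1,0,0,0,0,0,0,1],
  "force": 25
}}

```text
clock: 3.4
tcp_pos: [0.5468, 0.0109, 0.0077]
orientation: [0.393, -0.586, 0.587, -0.396]
contact_force: [-0.0, 0.9, -0.5]
finger_gap: 0.0866
```

```bash
python3 -c "
from h import *
plan([((.545,.0076,.005),-112.4,1)],1)
snap('scene','s2');d=load('s2');crop(d,190,170,330,290,5,'c5')"
```

```text
3.4 [0.5468 0.0109 0.0077] F [-0.   0.9 -0.5] gap 0.0866
yaw -112.15 down [ 0.005  0.002 -1.   ]
3.7, 2.7, -0.4, -0.004, 0.004, -0.004, 1,
```

View pics/c5.png

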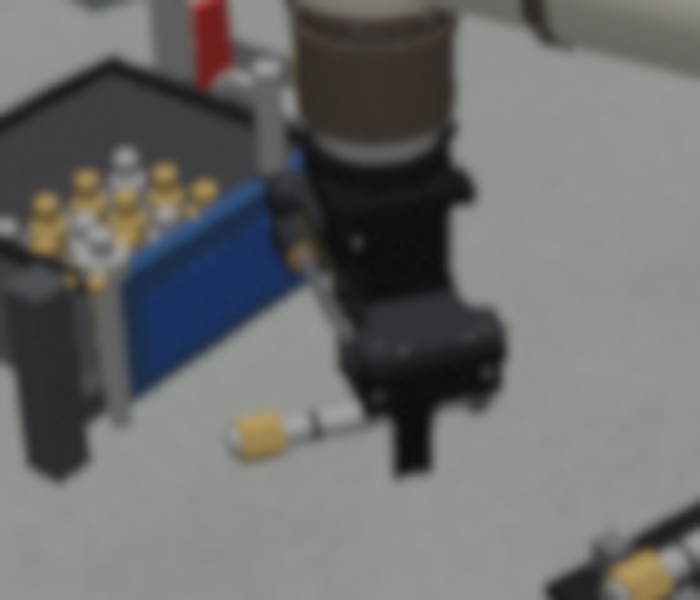

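The fingers straddle the shank: the near finger is at (410,440) and the nut sticks out at (258,435). I'll centre slightly and close.

>>> {"name": "send_rows", "arguments": {
  "commands": [4,3,0,0,0,0,1,0,0,0,0,0,0,0,0,0,0,0,0,0,0,0,0,0,0,0,0,0,0,0,0,0,0,0,0,0,0,0,0,0,0,0,0,0,0,0,0,0,0],
  "force": 25
}}

```text
clock: 4.32
tcp_pos: [0.5469, 0.0072, 0.0067]
orientation: [0.391, -0.586, 0.588, -0.398]
contact_force: [-0.4, 0.4, -0.0]
finger_gap: 0.0352
```

>>> {"name": "send_rows", "arguments": {
  "commands": [0,0,0,0,0,0,0,0,0,0,0,0,0,0,0,0,0,0,0,0,0,0,0,0,0,0,0,0]
}}

```text
clock: 4.82
tcp_pos: [0.5468, 0.0071, 0.0067]
orientation: [0.391, -0.586, 0.588, -0.398]
contact_force: [-0.9, 0.3, -0.1]
finger_gap: 0.0153
```

```bash
python3 -c "
from h import *
plan([((.545,.0076,.1),-112.4,3)],0)"
```

```text
4.83 [0.5468 0.0071 0.0067] F [-0.9  0.3 -0.1] gap 0.0153
yaw -112.14 down [ 0.009  0.003 -1.   ]
-0.1, -31.1, -0.4, -0.003, 0.001, -0.002, 0,
-0.1, -31.1, -0.5, -0.003, 0.001, -0.002, 0,
0, -31.1, -0.5, -0.003, 0.001, -0.002, 0,
```

>>> {"name": "send_rows", "arguments": {
  "commands": [0,-30,0,-0.003,0,0,0,0,-30,0,0,0,0,0,0,-30,0,0,0,0,0,0,0,0,0,0,0,0]
}}

```text
clock: 5.32
tcp_pos: [0.5443, 0.0066, 0.0969]
orientation: [-0.393, 0.588, -0.586, 0.395]
contact_force: [0.7, -0.2, -1.3]
finger_gap: 0.0154
```

```bash
python3 -c "
from h import *
d=snap('scene','s3');crop(d,190,150,350,290,4.5,'c6');d=snap('top','t3');crop(d,230,150,350,230,6,'c7')
plan([((.4835,.2696,.1),-92.9,9)],0)"
```

```text
5.42 [0.5419 0.0061 0.094 ] F [-0.1  0.5 -1.4] gap 0.0149
yaw -112.24 down [-0.006  0.002 -1.   ]
-24.6, -0.6, -17.1, 0.001, -0.038, 0, 0,
-25.3, -0.6, -16.2, 0.001, -0.038, 0, 0,
-25.9, -0.6, -15.2, 0.001, -0.038, 0, 0,
-26.4, -0.6, -14.2, 0.001, -0.038, 0, 0,
-26.9, -0.6, -13.2, 0.001, -0.038, 0, 0,
-27.4, -0.6, -12.2, 0.001, -0.038, 0, 0,
-27.8, -0.6, -11.2, 0.001, -0.038, 0, 0,
-28.2, -0.6, -10.1, 0.001, -0.038, 0, 0,
-28.6, -0.7, -9, 0.001, -0.038, 0, 0,
```

View pics/c6.png

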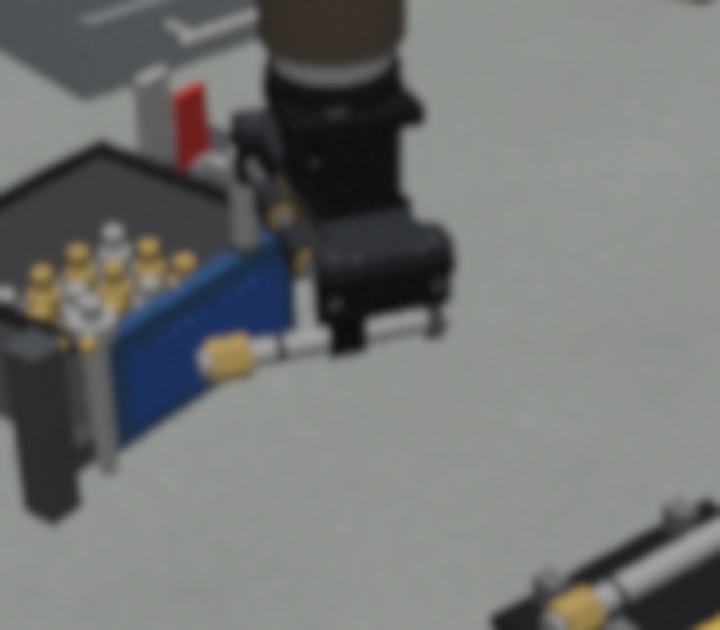

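View pics/c7.png

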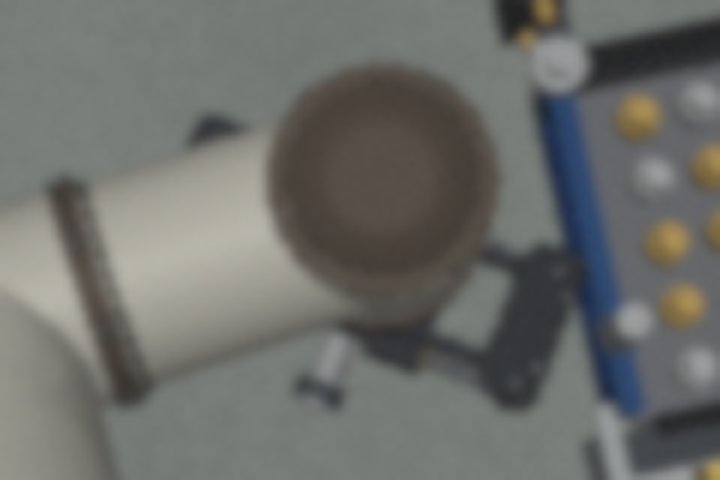

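The tube is held level: nut at (228,357), collar at (437,322) in the crop. I'll check where along the tube the grip sits.

```bash
python3 -c "
from h import *
d=load('s3');tcp=np.array([.5425,.006,.095])
a=plane(d,190+228/4.5,150+357/4.5,.099);b=plane(d,190+437/4.5,150+323/4.5,.099)
v=(a-b);print(a,b,np.degrees(np.arctan2(v[1],v[0])),np.linalg.norm(v));u=v/np.linalg.norm(v);print('nut ahead of tcp',(a-tcp)@u,'collar',(b-tcp)@u)
"
```

```text
[ 0.60537462 -0.01979662  0.099     ] [0.49125447 0.03424939 0.099     ] -25.341704317482698 0.1262710606884731
nut ahead of tcp 0.06786563765107838 collar -0.05840542303739475
```

>>> {"name": "send_rows", "arguments": {
  "commands": [-25,-1,-17,0,-0.038,0,0,-25,-1,-16,0,-0.038,0,0,-26,-1,-15,0,-0.038,0,0,-26,-1,-14,0,-0.038,0,0,-27,-1,-13,0,-0.038,0,0,-27,-1,-12,0,-0.038,0,0,-28,-1,-11,0,-0.038,0,0,-28,-1,-10,0,-0.038,0,0,-28,-1,-9,0,-0.038,0,0,0,0,0,0,0,0,0]
}}

```text
clock: 6.68
tcp_pos: [0.4708, 0.2698, 0.0833]
orientation: [-0.503, 0.515, -0.504, 0.476]
contact_force: [-0.6, -1.1, -2.2]
finger_gap: 0.0151
```

```bash
python3 -c "
from h import *
d=snap('scene','s4');crop(d,280,190,420,330,4.2,'c8')
plan([((.4835,.2696,.06),-92.9,3)],0)"
```

```text
6.72 [0.4705 0.2686 0.083 ] F [-0.2  0.5 -2.4] gap 0.015
yaw -92.39 down [-0.04  -0.017 -0.999]
-0.7, 7.5, 4.6, 0.013, 0.003, 0.006, 0,
-0.6, 7.6, 4.5, 0.013, 0.003, 0.006, 0,
-0.6, 7.6, 4.4, 0.013, 0.003, 0.006, 0,
```

View pics/c8.png

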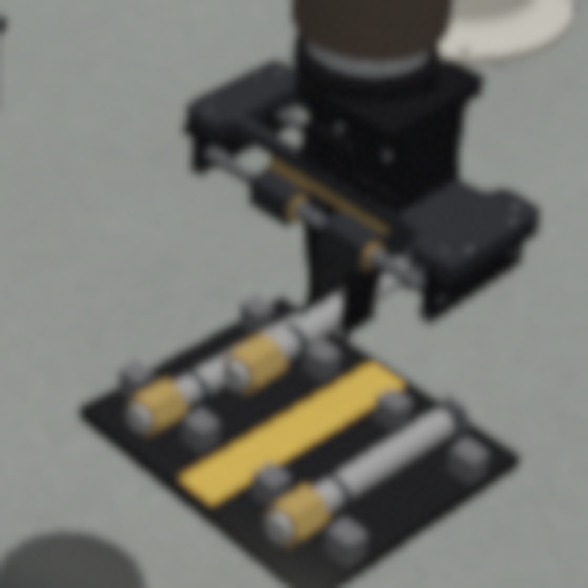

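>>> {"name": "send_rows", "arguments": {
  "commands": [-1,7,5,0.013,0.003,0.006,0,0,7,5,0.013,0.003,0.006,0,0,7,5,0.013,0.003,0.006,0,0,0,0,0,0,0,0]
}}

```text
clock: 7.22
tcp_pos: [0.485, 0.265, 0.0578]
orientation: [0.487, -0.513, 0.514, -0.485]
contact_force: [-0.2, -0.1, -1.1]
finger_gap: 0.0153
```

```bash
python3 -c "
from h import *
plan([((.4845,.2690,.04),-92.9,2),((.4845,.2690,.018),-92.9,2)],0)
d=snap('scene','s5');crop(d,280,190,420,330,4.2,'c9')"
```

```text
7.22 [0.485  0.265  0.0578] F [-0.2 -0.1 -1.1] gap 0.0153
yaw -93.2 down [-0.002 -0.003 -1.   ]
-2, 8.9, -0.3, 0.001, -0.003, 0.002, 0,
-2, 8.9, -0.3, 0.001, -0.003, 0.002, 0,
0, 11, 0, 0, 0, 0, 0,
0, 11, 0, 0, 0, 0, 0,
```

View pics/c9.png

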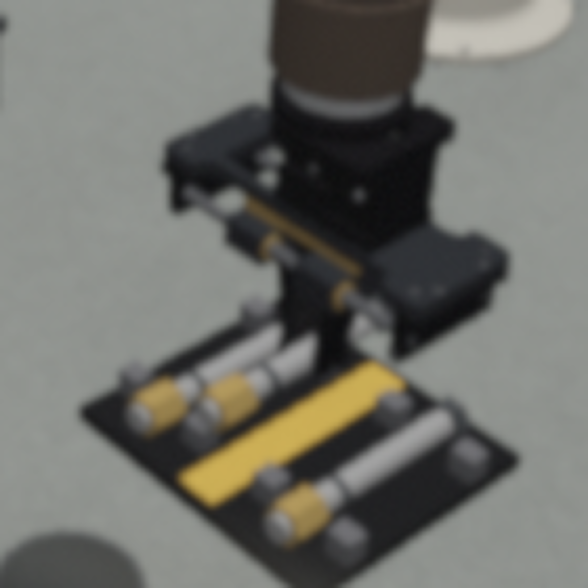

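```bash
python3 -c "
from h import *
d=load('s5')
print(plane(d,280+232/4.2,190+401/4.2,.062), 'want', .4955+.058,.269-.003)
print('stock far nut',plane(d,280+162/4.2,190+407/4.2,.021),'near',plane(d,280+300/4.2,190+513/4.2,.021))
"
```

```text
[0.55126157 0.2659137  0.062     ] want 0.5535 0.266
stock far nut [0.54890328 0.21231211 0.021     ] near [0.55461992 0.32211012 0.021     ]
```

>>> {"name": "send_rows", "arguments": {
  "commands": [-1,9,0,0,0,0,0,-1,9,0,0,0,0,0,0,11,0,0,0,0,0,0,10,0,0,0,0,0,0,0,0,0,0,0,0]
}}

```text
clock: 7.9
tcp_pos: [0.4858, 0.2679, 0.0169]
orientation: [0.487, -0.513, 0.514, -0.486]
contact_force: [0.8, 0.2, -1.4]
finger_gap: 0.0155
```

```bash
python3 -c "
from h import *
plan([((.4845,.2690,.017),-92.9,1)],0)
d=snap('scene','s6');crop(d,280,190,420,330,4.2,'c10')"
```

```text
7.9 [0.4858 0.2679 0.0169] F [ 0.8  0.2 -1.4] gap 0.0155
yaw -93.16 down [-0.    -0.002 -1.   ]
-1, -0.1, -1.4, 0, -0.005, 0.002, 0,
```

View pics/c10.png

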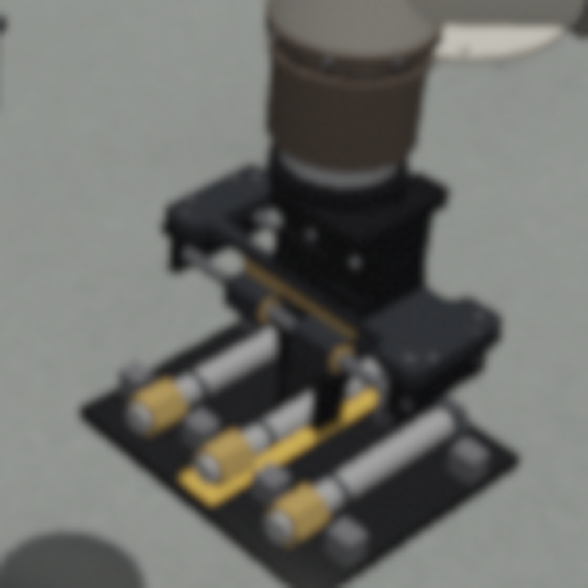

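The tube sits in the lane, nut at (228,455) in line with the other two. I'll lower 1 mm, open partway and lift.

>>> {"name": "send_rows", "arguments": {
  "commands": [-1,1,0,0,0,0,0,0,0,0,0,0,0,0.4,0,0,0,0,0,0,0.4,0,0,0,0,0,0,0.4,0,0,0,0,0,0,0.4]
}}

```text
clock: 8.57
tcp_pos: [0.4867, 0.2697, 0.0176]
orientation: [0.485, -0.513, 0.514, -0.487]
contact_force: [-0.5, -0.2, -0.4]
finger_gap: 0.0341
```

>>> {"name": "send_rows", "arguments": {
  "commands": [0,-15,0,0,0,0,0.4,0,-20,0,0,0,0,0.4,0,-25,0,0,0,0,0.4,0,-25,0,0,0,0,0.4,0,-35,0,0,0,0,0.4,0,-35,0,0,0,0,0.6,0,-35,0,0,0,0,0.7]
}}

```text
clock: 9.45
tcp_pos: [0.4855, 0.2687, 0.2173]
orientation: [0.486, -0.513, 0.514, -0.487]
contact_force: [0.2, -0.3, -0.0]
finger_gap: 0.0472
```

```bash
python3 -c "
from h import *
d=snap('scene','s7');crop(d,280,190,420,330,4.2,'c11')
t=snap('top','t7');crop(t,165,165,255,260,6,'c12')
plan([],0)"
```

```text
9.55 [0.4878 0.2704 0.2211] F [0.4 0.4 0.8] gap 0.0547
yaw -93.07 down [ 0.01   0.005 -1.   ]
```

View pics/c11.png

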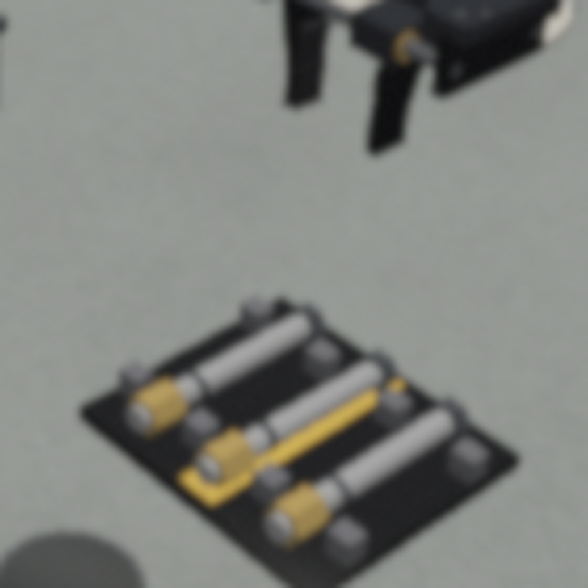

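View pics/c12.png

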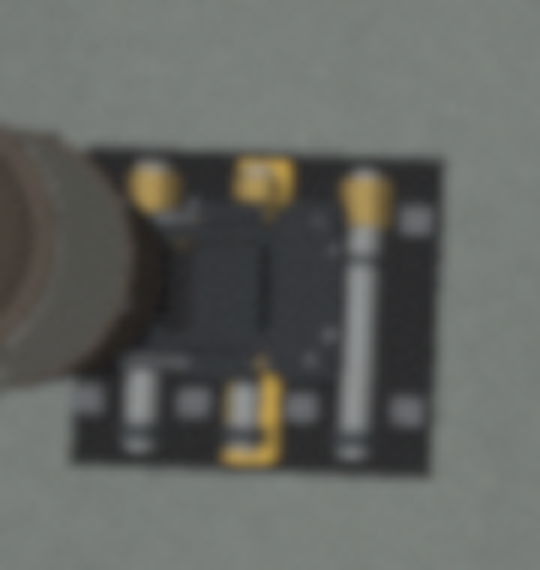

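The tube lies flat in the empty lane, nut at (228,455) aligned with its neighbours, and the fingers are clear of it. Next is the red catch.

```bash
python3 -c "
from h import *
plan([((.4687,-.2732,.2),-78.8,16)],1)"
```

```text
9.55 [0.4878 0.2704 0.2211] F [0.4 0.4 0.8] gap 0.0547
yaw -93.07 down [ 0.01   0.005 -1.   ]
34, 1.1, 0.6, -0.001, -0.016, 0, 1,
34, 1.1, 0.1, -0.001, -0.016, 0, 1,
34, 1.1, -0.4, -0.001, -0.016, 0, 1,
34, 1.2, -1, -0.001, -0.016, 0, 1,
34, 1.2, -1.5, -0.001, -0.016, 0, 1,
33.9, 1.2, -2, -0.001, -0.016, 0, 1,
33.9, 1.2, -2.6, -0.001, -0.016, 0, 1,
33.9, 1.2, -3.1, -0.001, -0.016, 0, 1,
33.8, 1.2, -3.6, -0.001, -0.016, 0, 1,
33.7, 1.2, -4.1, -0.001, -0.016, 0, 1,
33.7, 1.2, -4.7, -0.001, -0.016, 0, 1,
33.6, 1.2, -5.2, -0.001, -0.016, 0, 1,
33.5, 1.3, -5.7, -0.001, -0.016, 0, 1,
33.4, 1.3, -6.2, -0.001, -0.016, 0, 1,
33.3, 1.3, -6.7, -0.001, -0.016, 0, 1,
33.2, 1.3, -7.3, -0.001, -0.016, 0, 1,
```

>>> {"name": "send_rows", "arguments": {
  "commands": [34,0,1,0,-0.016,0,1,34,0,0,0,-0.016,0,1,34,0,0,0,-0.016,0,1,34,0,-1,0,-0.016,0,1,34,0,-1,0,-0.016,0,1,34,0,-2,0,-0.016,0,1,34,0,-3,0,-0.016,0,1,34,0,-3,0,-0.016,0,1,34,0,-4,0,-0.016,0,1,34,0,-4,0,-0.016,0,1,34,0,-5,0,-0.016,0,1,34,0,-5,0,-0.016,0,1,33,0,-6,0,-0.016,0,1,33,0,-6,0,-0.016,0,1,33,0,-7,0,-0.016,0,1,20,0,-7,0,-0.016,0,1,0,0,0,0,0,0,1]
}}

```text
clock: 11.68
tcp_pos: [0.4645, -0.2777, 0.2225]
orientation: [-0.544, 0.442, -0.446, 0.557]
contact_force: [0.4, -0.7, 0.0]
finger_gap: 0.087
```

```bash
python3 -c "
from h import *
d=snap('top','t8');crop(d,310,130,430,260,4.5,'c13')
d=snap('scene','s8');crop(d,150,110,300,240,4.6,'c14')
plan([((.4687,-.2732,.16),-78.8,3)],1)"
```

```text
11.78 [ 0.4647 -0.2765  0.2226] F [-0.2  0.  -0.8] gap 0.0869
yaw -77.75 down [ 0.016  0.011 -1.   ]
-0.7, 20.9, 1.1, -0.006, 0.006, -0.002, 1,
-0.7, 20.9, 1.3, -0.006, 0.006, -0.002, 1,
-0.8, 20.9, 1.4, -0.006, 0.006, -0.002, 1,
```

View pics/c14.png

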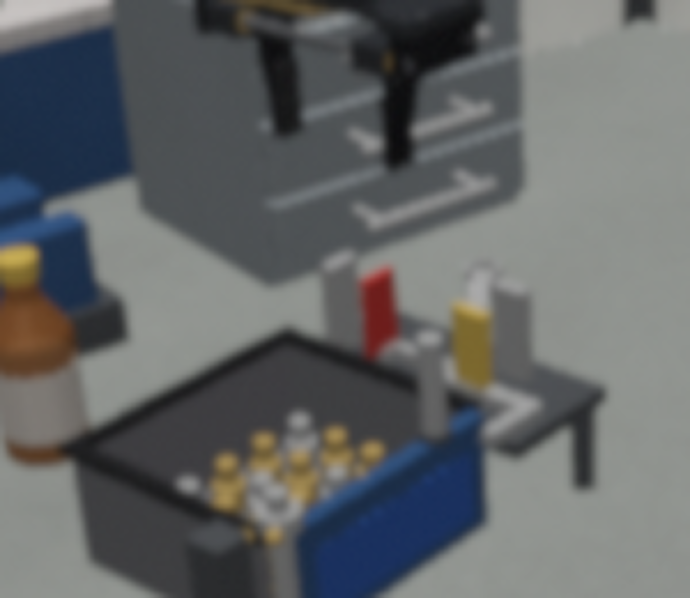

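The fingers are above the red paddle (378,310) and its lug (340,305). Descending.

>>> {"name": "send_rows", "arguments": {
  "commands": [-1,20,2,-0.006,0.006,-0.002,1,-1,20,1,-0.006,0.006,-0.002,1,0,20,1,-0.006,0.006,-0.002,1,0,0,0,0,0,0,1]
}}

```text
clock: 12.28
tcp_pos: [0.4698, -0.2696, 0.1629]
orientation: [-0.547, 0.447, -0.448, 0.548]
contact_force: [0.3, 0.4, 1.3]
finger_gap: 0.0867
```

```bash
python3 -c "
from h import *
d=snap('scene','s9');crop(d,150,110,300,240,4.6,'c15')
plan([((.4687,-.2732,.104),-78.8,4)],1)"
```

```text
12.32 [ 0.4706 -0.27    0.1641] F [ 0.3 -0.4 -1. ] gap 0.087
yaw -78.55 down [ 0.005 -0.    -1.   ]
0.7, 15, -0.7, -0.001, 0.001, 0, 1,
0.7, 15, -0.7, -0.001, 0.001, 0, 1,
0.7, 15, -0.7, -0.001, 0.001, 0, 1,
0.7, 15, -0.6, -0.001, 0.001, 0, 1,
```

View pics/c15.png

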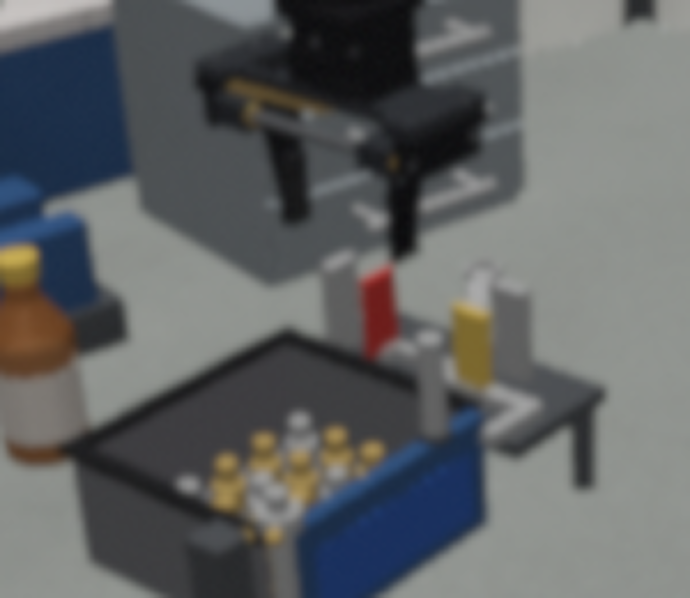

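>>> {"name": "send_rows", "arguments": {
  "commands": [1,15,-1,0,0,0,1,1,15,-1,0,0,0,1,1,15,-1,0,0,0,1,0,15,0,0,0,0,1,0,0,0,0,0,0,1]
}}

```text
clock: 12.95
tcp_pos: [0.469, -0.2736, 0.102]
orientation: [-0.546, 0.445, -0.45, 0.549]
contact_force: [-0.1, 0.4, 0.6]
finger_gap: 0.0875
```

```bash
python3 -c "
from h import *
d=snap('scene','s10');crop(d,150,110,300,240,4.6,'c16')
plan([((.4687,-.2732,.104),-78.8,1)],1)"
```

```text
13.0 [ 0.4696 -0.2739  0.1028] F [ 0.5 -0.2  0.6] gap 0.0869
yaw -78.52 down [ 0.009 -0.002 -1.   ]
-0.8, -1.2, -0.7, -0.009, 0.005, 0.003, 1,
```

View pics/c16.png

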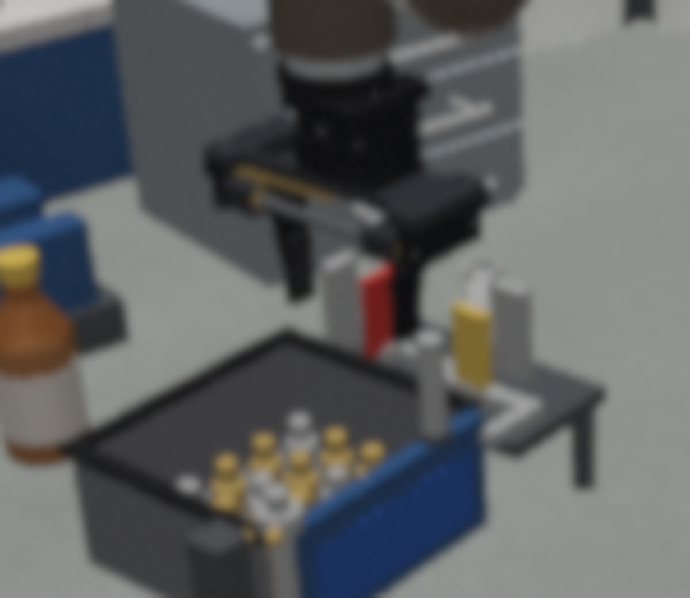

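The fingers straddle the red paddle and lug. Squeezing.

>>> {"name": "send_rows", "arguments": {
  "commands": [0,0,0,0,0,0,0.1,0,0,0,0,0,0,0.1,0,0,0,0,0,0,0.1,0,0,0,0,0,0,0.1,0,0,0,0,0,0,0.1,0,0,0,0,0,0,0.1,0,0,0,0,0,0,0.1,0,0,0,0,0,0,0.1,0,0,0,0,0,0,0.1],
  "force": 30
}}

```text
clock: 14.12
tcp_pos: [0.4709, -0.2751, 0.1044]
orientation: [-0.545, 0.443, -0.452, 0.549]
contact_force: [0.5, -0.7, -0.2]
finger_gap: 0.0325
```

```bash
python3 -c "
from h import *
d=snap('scene','s11');crop(d,150,110,300,240,4.6,'c17')
plan([],1)"
```

```text
14.18 [ 0.4709 -0.2751  0.1044] F [ 0.5 -1.7 -0.6] gap 0.0321
yaw -78.58 down [ 0.014 -0.004 -1.   ]
```

View pics/c17.png

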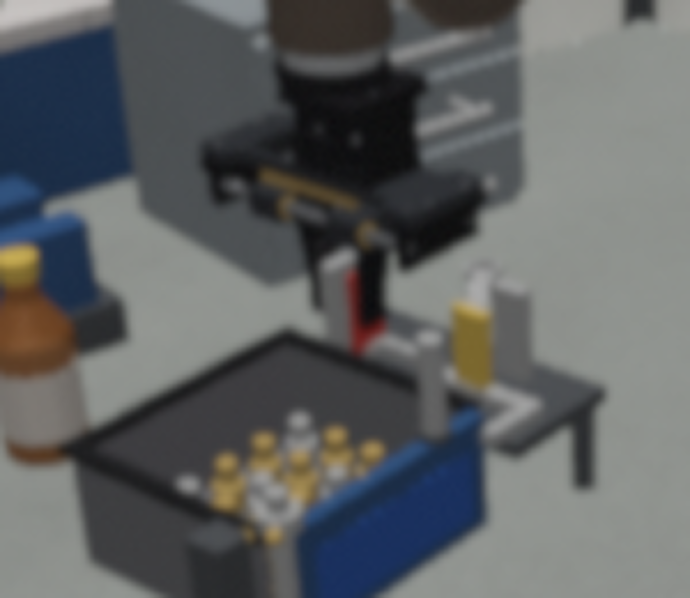

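The gap reads 32.3 mm against 33 mm home (the reading runs about 0.7 mm low, as it did on the 16 mm tube). The picture shows the red paddle close against its lug at (352,305). I'll release, rise and go to yellow.

>>> {"name": "send_rows", "arguments": {
  "commands": [0,0,0,0,0,0,1,0,0,0,0,0,0,1,0,0,0,0,0,0,1,0,-10,0,0,0,0,1,0,-25,0,0,0,0,1,0,-30,0,0,0,0,1,0,-30,0,0,0,0,1,0,0,0,0,0,0,1]
}}

```text
clock: 15.18
tcp_pos: [0.47, -0.275, 0.2052]
orientation: [-0.546, 0.442, -0.453, 0.55]
contact_force: [0.5, 0.1, -0.5]
finger_gap: 0.0868
```

```bash
python3 -c "
from h import *
d=snap('scene','s12');crop(d,150,110,300,240,4.6,'c18')
plan([((.4219,-.1715,.2),-168.8,12)],1)"
```

```text
15.22 [ 0.469  -0.2745  0.2035] F [ 0.2 -0.  -0.6] gap 0.0868
yaw -78.49 down [ 0.013 -0.004 -1.   ]
-9.2, 0.2, -2.1, -0.001, 0.131, 0, 1,
-8.8, 0.2, -3.3, -0.001, 0.131, 0, 1,
-8.3, 0.2, -4.5, -0.001, 0.131, 0, 1,
-7.7, 0.2, -5.5, -0.001, 0.131, 0, 1,
-6.9, 0.2, -6.5, -0.001, 0.131, 0, 1,
-6, 0.2, -7.3, -0.001, 0.131, 0, 1,
-5, 0.2, -8, -0.001, 0.131, 0, 1,
-3.9, 0.2, -8.6, -0.001, 0.131, 0, 1,
-2.7, 0.2, -9, -0.001, 0.131, 0, 1,
-1.5, 0.3, -9.3, -0.001, 0.131, 0, 1,
-0.3, 0.3, -9.4, -0.001, 0.131, 0, 1,
1, 0.3, -9.4, -0.001, 0.131, 0, 1,
```

View pics/c18.png

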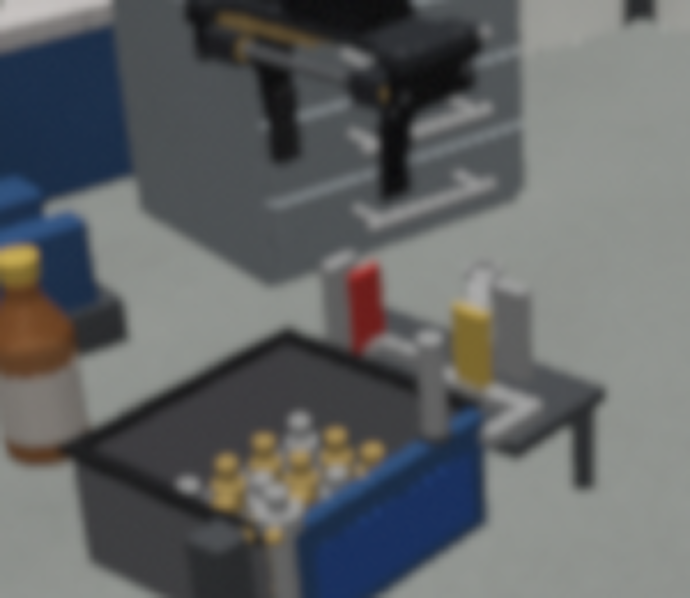

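The red paddle moved from x≈378 to 366 and has stayed against its lug. On to yellow.

>>> {"name": "send_rows", "arguments": {
  "commands": [-9,0,-2,0,0.131,0,1,-9,0,-3,0,0.131,0,1,-8,0,-4,0,0.131,0,1,-8,0,-5,0,0.131,0,1,-7,0,-6,0,0.131,0,1,-6,0,-7,0,0.131,0,1,-5,0,-8,0,0.131,0,1,-4,0,-9,0,0.131,0,1,-3,0,-9,0,0.131,0,1,-2,0,-9,0,0.131,0,1,0,0,-9,0,0.131,0,1,1,0,-9,0,0.131,0,1,0,0,0,0,0,0,1]
}}

```text
clock: 16.85
tcp_pos: [0.4152, -0.1655, 0.1885]
orientation: [-0.057, 0.707, -0.703, 0.045]
contact_force: [0.1, -0.4, -1.0]
finger_gap: 0.0873
```

```bash
python3 -c "
from h import *
plan([((.4219,-.1715,.165),-168.8,3)],1)"
```

```text
16.85 [ 0.4152 -0.1655  0.1885] F [ 0.1 -0.4 -1. ] gap 0.0873
yaw -171.69 down [-0.018  0.004 -1.   ]
-2.1, 7.8, 2.4, 0.002, -0.017, 0.006, 1,
-2, 7.8, 2.4, 0.002, -0.017, 0.006, 1,
-1.9, 7.8, 2.4, 0.002, -0.017, 0.006, 1,
```

>>> {"name": "send_rows", "arguments": {
  "commands": [-2,7,2.4,0.002,-0.017,0.006,1,-2,7,2.4,0.002,-0.017,0.006,1,-2,7,2.4,0.002,-0.017,0.006,1,0,0,0,0,0,0,1]
}}

```text
clock: 17.35
tcp_pos: [0.4219, -0.1725, 0.1643]
orientation: [-0.072, 0.704, -0.703, 0.071]
contact_force: [0.2, -0.9, 0.0]
finger_gap: 0.0872
```

```bash
python3 -c "
from h import *
d=snap('scene','s13');crop(d,170,110,320,240,4.6,'c19')
plan([((.4219,-.1715,.108),-168.8,4)],1)"
```

```text
17.4 [ 0.4221 -0.1725  0.1647] F [-0.5  0.4 -0.3] gap 0.0872
yaw -168.39 down [-0.     0.001 -1.   ]
0, 14.2, -0.2, 0, 0.002, 0, 1,
0, 14.2, -0.2, 0, 0.002, 0, 1,
0, 14.2, -0.3, 0, 0.002, 0, 1,
0, 14.2, -0.3, 0, 0.002, 0, 1,
```

View pics/c19.png

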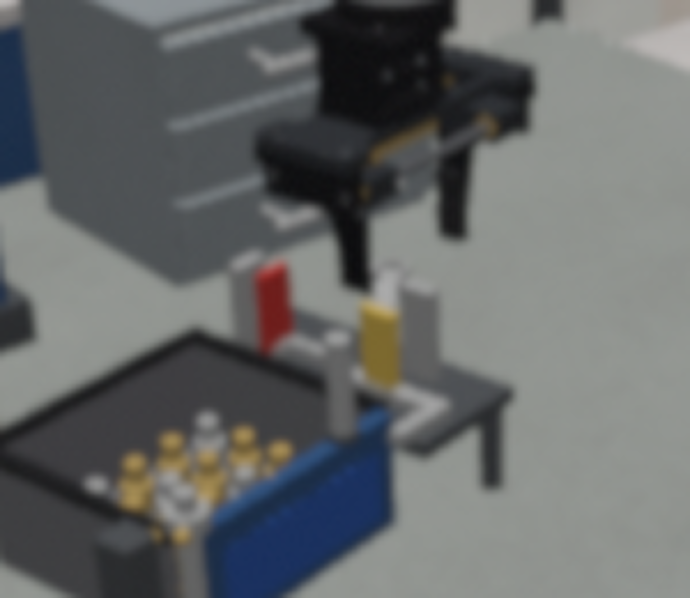

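The fingers are above the yellow paddle (380,340) and its lug (420,330). The pale shape behind them is the spanner on the bench. Descending.

>>> {"name": "send_rows", "arguments": {
  "commands": [0,14,0,0,0,0,1,0,14,0,0,0,0,1,0,14,0,0,0,0,1,0,13,0,0,0,0,1,0,0,0,0,0,0,1]
}}

```text
clock: 18.02
tcp_pos: [0.4216, -0.1723, 0.1058]
orientation: [-0.072, 0.704, -0.703, 0.071]
contact_force: [-0.1, -0.3, -0.1]
finger_gap: 0.0866
```

```bash
python3 -c "
from h import *
d=snap('scene','s14');crop(d,170,110,320,240,4.6,'c20')
plan([((.4219,-.1715,.108),-168.8,1)],1)"
```

```text
18.07 [ 0.4221 -0.1723  0.1065] F [ 0.2 -0.2  0.3] gap 0.0871
yaw -168.37 down [ 0.001  0.001 -1.   ]
0.1, -1.5, -0.9, 0.001, 0.007, -0.001, 1,
```

View pics/c20.png

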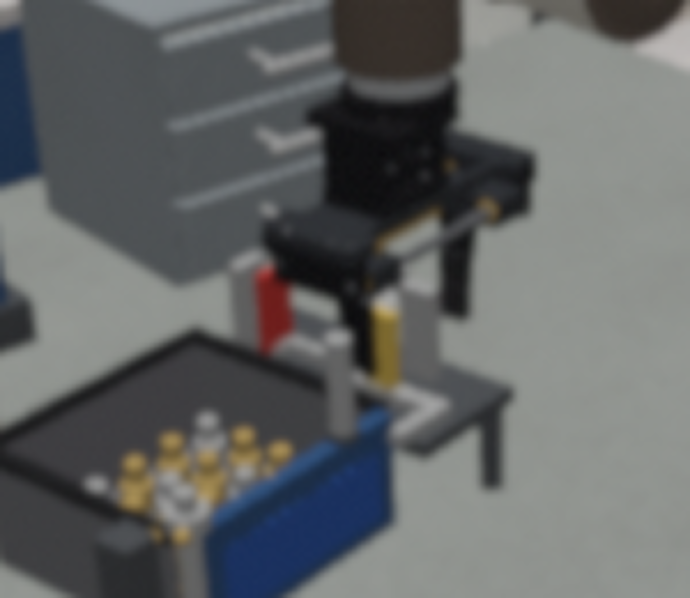

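The fingers are at (357,330) and (457,280), either side of the yellow catch. Squeezing.

>>> {"name": "send_rows", "arguments": {
  "commands": [0,0,0,0,0,0,0.1,0,0,0,0,0,0,0.1,0,0,0,0,0,0,0.1,0,0,0,0,0,0,0.1,0,0,0,0,0,0,0.1,0,0,0,0,0,0,0.1,0,0,0,0,0,0,0.1,0,0,0,0,0,0,0.1,0,0,0,0,0,0,0.1],
  "force": 30
}}

```text
clock: 19.2
tcp_pos: [0.4202, -0.1732, 0.108]
orientation: [-0.072, 0.704, -0.703, 0.071]
contact_force: [-0.3, 0.1, -0.1]
finger_gap: 0.0358
```

```bash
python3 -c "
from h import *
d=snap('scene','s15');crop(d,170,110,320,240,4.6,'c21')
plan([],1)"
```

```text
19.25 [ 0.4202 -0.1732  0.1079] F [-0.7 -0.9 -1.3] gap 0.0361
yaw -168.38 down [-0.002  0.    -1.   ]
```

View pics/c21.png

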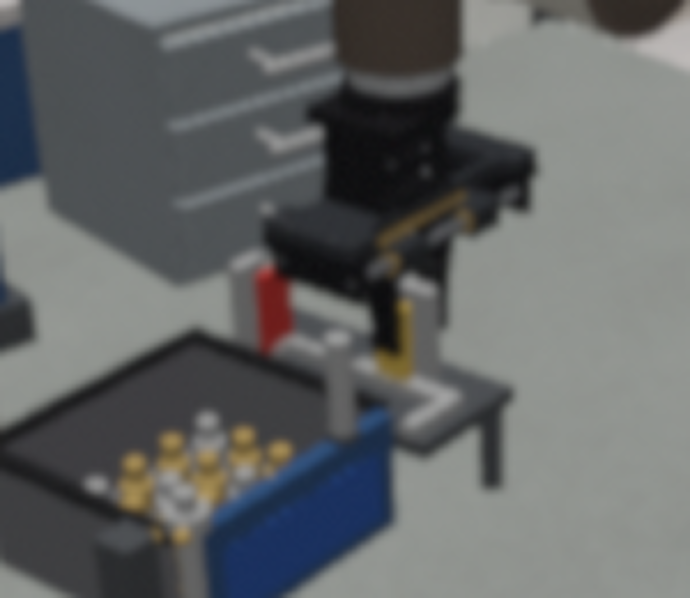

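The gap reads 36.0 mm against 37 mm home, and yellow is against its lug. I'll release, rise and go to the gate handle.

>>> {"name": "send_rows", "arguments": {
  "commands": [0,0,0,0,0,0,1,0,0,0,0,0,0,1,0,0,0,0,0,0,1,0,-10,0,0,0,0,1,0,-25,0,0,0,0,1,0,-30,0,0,0,0,1,0,-30,0,0,0,0,1,0,0,0,0,0,0,1]
}}

```text
clock: 20.25
tcp_pos: [0.4206, -0.1734, 0.2085]
orientation: [0.073, -0.703, 0.704, -0.071]
contact_force: [0.0, 0.2, -0.6]
finger_gap: 0.0869
```

```bash
python3 -c "
from h import *
d=snap('scene','s16');crop(d,170,110,320,240,4.6,'c22')
plan([((.5175,-.117,.21),-78.8,13)],1)"
```

```text
20.3 [ 0.4195 -0.1731  0.207 ] F [-0.4 -0.3 -0.5] gap 0.0868
yaw -168.34 down [-0.006 -0.    -1.   ]
-8.3, -0.3, -2.7, 0, -0.12, 0, 1,
-8.5, -0.3, -1.7, 0, -0.12, 0, 1,
-8.7, -0.3, -0.7, 0, -0.12, 0, 1,
-8.7, -0.3, 0.4, 0, -0.12, 0, 1,
-8.6, -0.3, 1.4, 0, -0.12, 0, 1,
-8.3, -0.3, 2.4, 0, -0.12, 0, 1,
-8, -0.3, 3.4, 0, -0.12, 0, 1,
-7.5, -0.3, 4.4, 0, -0.12, 0, 1,
-6.9, -0.3, 5.2, 0, -0.12, 0, 1,
-6.3, -0.2, 6, 0, -0.12, 0, 1,
-5.5, -0.2, 6.7, 0, -0.12, 0, 1,
-4.7, -0.2, 7.3, 0, -0.12, 0, 1,
-3.7, -0.2, 7.8, 0, -0.12, 0, 1,
```

View pics/c22.png

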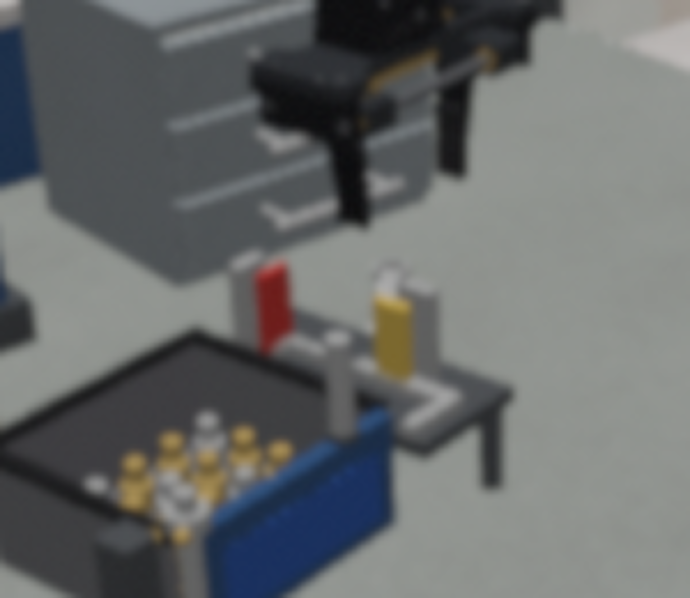

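Both paddles are home (yellow moved from 380 to 393 px and stayed). On to the handle.

>>> {"name": "send_rows", "arguments": {
  "commands": [-8,-2,-3,0,-0.12,0,1,-8,-2,-2,0,-0.12,0,1,-9,-1,-1,0,-0.12,0,1,-9,-1,0,0,-0.12,0,1,-9,-1,1,0,-0.12,0,1,-8,-1,2,0,-0.12,0,1,-8,-1,3,0,-0.12,0,1,-8,-1,4,0,-0.12,0,1,-7,-1,5,0,-0.12,0,1,-6,-1,6,0,-0.12,0,1,-6,-1,7,0,-0.12,0,1,-5,-1,7,0,-0.12,0,1,-4,-1,8,0,-0.12,0,1,0,0,0,0,0,0,1]
}}

```text
clock: 22.05
tcp_pos: [0.5059, -0.1081, 0.205]
orientation: [0.564, -0.449, 0.424, -0.548]
contact_force: [0.2, 0.3, -0.5]
finger_gap: 0.0872
```

```bash
python3 -c "
from h import *
plan([((.5175,-.117,.19),-78.8,3)],1)"
```

```text
22.05 [ 0.5059 -0.1081  0.205 ] F [ 0.2  0.3 -0.5] gap 0.0872
yaw -76.25 down [-0.042  0.004 -0.999]
3.9, 4.8, 3.2, 0.013, 0.015, -0.004, 1,
3.8, 4.9, 3.2, 0.013, 0.015, -0.004, 1,
3.7, 4.9, 3.2, 0.013, 0.015, -0.004, 1,
```

>>> {"name": "send_rows", "arguments": {
  "commands": [4,5,3,0.013,0.015,-0.004,1,4,5,3,0.013,0.015,-0.004,1,4,5,3,0.013,0.015,-0.004,1,0,0,0,0,0,0,1]
}}

```text
clock: 22.55
tcp_pos: [0.5157, -0.1191, 0.1871]
orientation: [0.545, -0.452, 0.45, -0.544]
contact_force: [-0.6, -1.4, -0.6]
finger_gap: 0.0868
```

```bash
python3 -c "
from h import *
d=snap('scene','s17');crop(d,150,110,300,240,4.6,'c23')
plan([((.5175,-.117,.122),-78.8,4)],1)"
```

```text
22.6 [ 0.5159 -0.1189  0.1873] F [ 0.4 -0.1 -0.1] gap 0.0871
yaw -79.25 down [-0.001  0.    -1.   ]
-0.4, 16.3, 0.5, 0, -0.002, 0, 1,
-0.4, 16.3, 0.5, 0, -0.002, 0, 1,
-0.4, 16.3, 0.5, 0, -0.002, 0, 1,
-0.4, 16.3, 0.5, 0, -0.002, 0, 1,
```

View pics/c23.png

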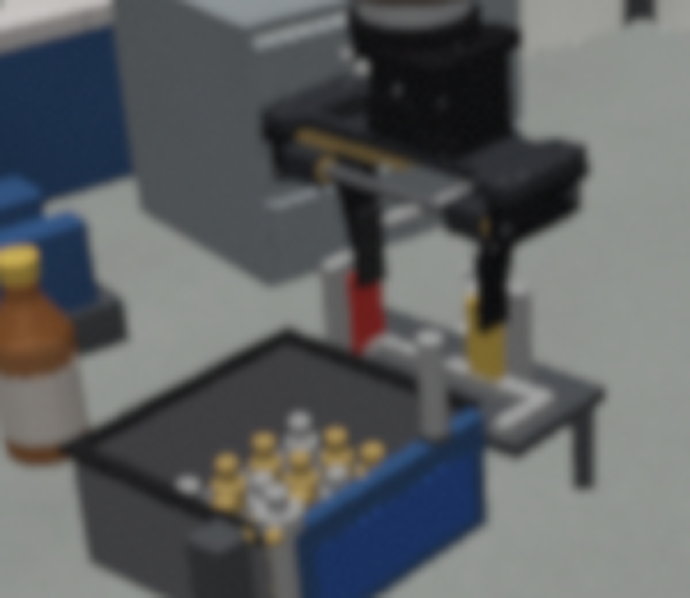

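The handle post top (430,340) lies between the finger tips (368,280) and (492,325), a little above it. Descending and gripping.

>>> {"name": "send_rows", "arguments": {
  "commands": [0,16,1,0,0,0,1,0,16,1,0,0,0,1,0,16,0,0,0,0,1,0,16,0,0,0,0,1,0,0,0,0,0,0,0,0,0,0,0,0,0,0,0,0,0,0,0,0,0,0,0,0,0,0,0,0,0,0,0,0,0,0,0,0,0,0,0,0,0,0,0,0,0,0,0,0,0,0,0,0,0,0,0,0,0,0,0,0,0,0,0,0,0,0,0,0,0,0],
  "force": 40
}}

```text
clock: 24.35
tcp_pos: [0.5211, -0.119, 0.1264]
orientation: [-0.543, 0.449, -0.453, 0.546]
contact_force: [0.2, 0.2, -0.3]
finger_gap: 0.0152
```

```bash
python3 -c "
from h import *
d=snap('scene','s18');crop(d,150,110,300,240,4.6,'c24')
plan([],1)"
```

```text
24.4 [ 0.5211 -0.119   0.1264] F [ 0.2 -0.9  0.4] gap 0.0145
yaw -79.26 down [ 0.008 -0.    -1.   ]
```

View pics/c24.png

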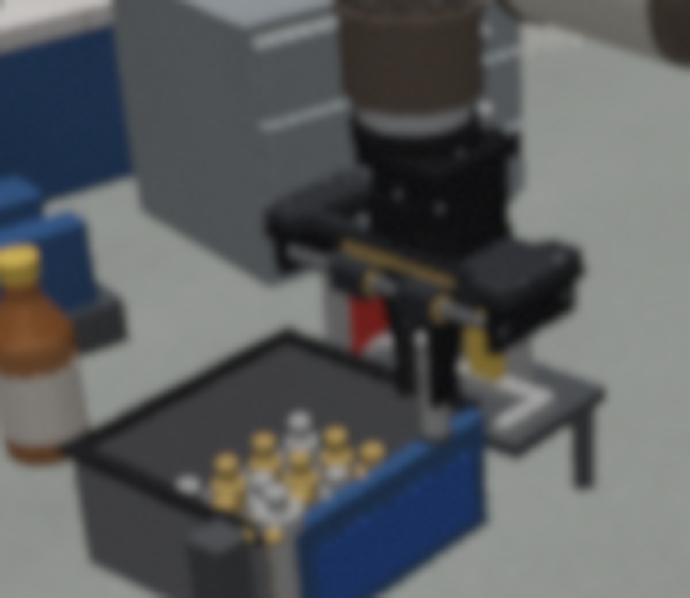

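The post is gripped (15.2 mm reading on 16 mm). I'll swing about the hinge in 0.1 rad steps, which are about 13.2 mm along −x, 0.7 mm along +z and +0.1 about y in tool axes.

>>> {"name": "send_rows", "arguments": {
  "commands": [-13,0,0.7,0,0.1,0,0,-13,0,0.7,0,0.1,0,0,-13,0,0.7,0,0.1,0,0]
}}

```text
clock: 24.78
tcp_pos: [0.5192, -0.0803, 0.1264]
orientation: [0.467, -0.528, 0.532, -0.47]
contact_force: [-0.8, 0.3, -0.5]
finger_gap: 0.0146
```

```bash
cat >> h.py <<'E'
def gate(H=(.650,-.092)):
    from station import robot
    o=robot.observe();p=o["tcp_pos"];v=p[:2]-np.array(H)
    M=R.from_quat(o["orientation"]).as_matrix();yaw=np.degrees(np.arctan2(M[1,0],M[0,0]))
    a=np.degrees(np.arctan2(v[1],v[0]))%360
    print("t",round(float(o["clock"]),2),p.round(4),"r",np.hypot(*v).round(4),"gate deg",round(191.3-a,1),"rad",round(np.radians(191.3-a),3),"yaw turn",round(-79.26-yaw,1),"down",M[:,1].round(3),"F tool",(M.T@o["contact_force"]).round(1),"gap",round(o["finger_gap"],4),"j",o["joints"].round(2))
E
python3 -c "
from h import *
gate()"
```

```text
t 24.77 [ 0.5192 -0.0803  0.1264] r 0.1313 gate deg 16.4 rad 0.287 yaw turn 17.8 down [ 0.007 -0.001 -1.   ] F tool [-0.2  0.4 -0.8] gap 0.0146 j [ 0.16  0.31 -0.38  0.   -0.88  1.29]
```

>>> {"name": "send_rows", "arguments": {
  "commands": [-13,0,0.7,0,0.1,0,0,-13,0,0.7,0,0.1,0,0,-13,0,0.7,0,0.1,0,0]
}}

```text
clock: 25.15
tcp_pos: [0.5282, -0.0432, 0.1263]
orientation: [0.382, -0.593, 0.597, -0.382]
contact_force: [-0.4, -5.8, 0.7]
finger_gap: 0.015
```

```bash
python3 -c "
from h import *
d=snap('scene','s19');crop(d,150,110,300,240,4.6,'c25')
gate()"
```

```text
t 25.2 [ 0.5291 -0.0417  0.1263] r 0.131 gate deg 33.9 rad 0.592 yaw turn 35.5 down [ 0.004 -0.003 -1.   ] F tool [-0.1  0.3 -2.9] gap 0.0146 j [ 0.23  0.32 -0.36  0.   -0.89  0.91]
```

View pics/c25.png

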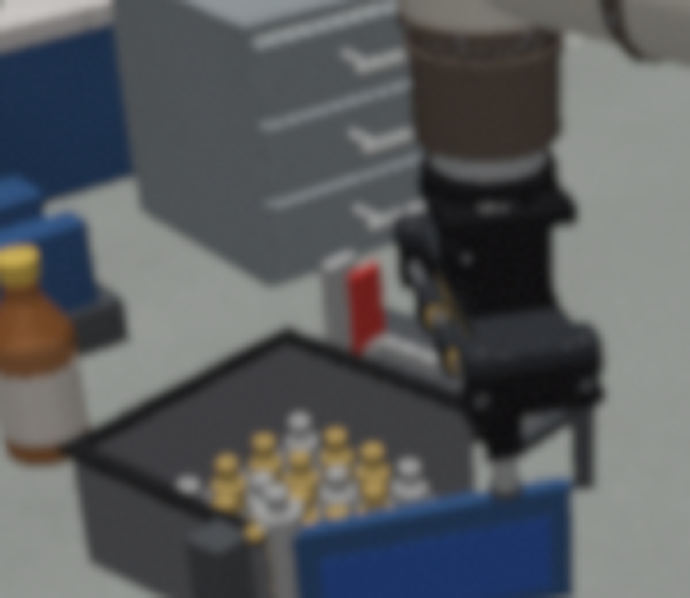

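The gate is opening with the gripper (post at (505,470)), and the tool follows the arc. Continuing.

>>> {"name": "send_rows", "arguments": {
  "commands": [-13,0,0.7,0,0.095,0,0,-13,0,0.7,0,0.095,0,0,-13,0,0.7,0,0.095,0,0,-13,0,0.7,0,0.1,0,0]
}}

```text
clock: 25.7
tcp_pos: [0.5577, 0.0003, 0.1264]
orientation: [0.259, -0.657, 0.659, -0.258]
contact_force: [-1.0, -0.6, 0.0]
finger_gap: 0.0152
```

```bash
python3 -c "
from h import *
gate()"
```

```text
t 25.7 [5.577e-01 3.000e-04 1.264e-01] r 0.1305 gate deg 56.3 rad 0.983 yaw turn 57.9 down [-0.    -0.004 -1.   ] F tool [ 1.1 -0.  -0.2] gap 0.0152 j [ 0.29  0.36 -0.29  0.   -0.92  0.45]
```

>>> {"name": "send_rows", "arguments": {
  "commands": [-12.5,0,0.7,0,0.09,0,0,-12.5,0,0.7,0,0.09,0,0,-12,0,0.7,0,0.09,0,0,-9,0,0.5,0,0.07,0,0]
}}

```text
clock: 26.2
tcp_pos: [0.5944, 0.0257, 0.1264]
orientation: [0.145, -0.692, 0.693, -0.14]
contact_force: [-1.9, 1.0, 2.3]
finger_gap: 0.015
```

```bash
python3 -c "
from h import *
d=snap('top','t20');crop(d,270,120,410,260,4.2,'c26')
d=snap('scene','s20');crop(d,150,130,310,270,4.2,'c27')
gate()"
```

```text
t 26.3 [0.595  0.026  0.1264] r 0.1302 gate deg 76.3 rad 1.332 yaw turn 77.4 down [-0.005 -0.003 -1.   ] F tool [ 2.9 -4.  -2.1] gap 0.0147 j [ 0.32  0.42 -0.19  0.   -0.96  0.09]
```

View pics/c26.png

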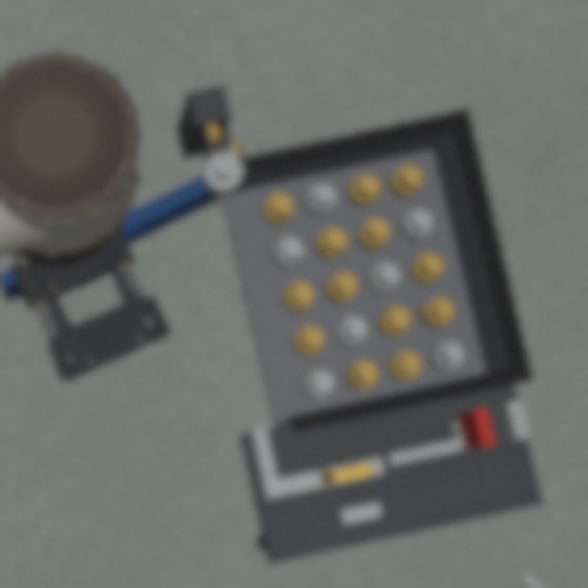

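View pics/c27.png

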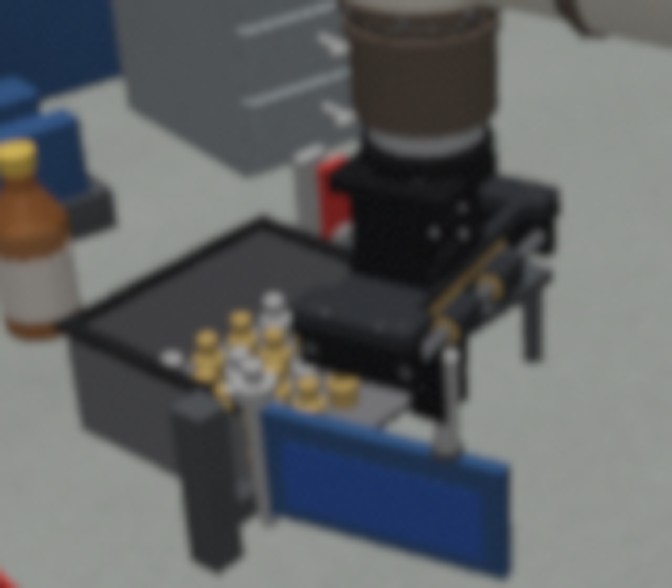

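```bash
python3 -c "
from h import *
for n in('t20','s20'):
  d=load(n);c=cloud(d).reshape(-1,3);hsv=cv2.cvtColor(d['frame'],cv2.COLOR_RGB2HSV).reshape(-1,3)
  k=(hsv[:,0]>100)&(hsv[:,0]<130)&(hsv[:,1]>110)&(abs(c[:,2]-.095)<.006)&(c[:,0]>.5)&(c[:,0]<.7)&(c[:,1]>-.1)&(c[:,1]<.12)
  p=c[k][:,:2];v=np.linalg.svd(p-p.mean(0))[2][0];v*=np.sign(v[1]);a=np.degrees(np.arctan2(v[1],v[0]));print(n,len(p),a,'gate rad',np.radians(191.3-a))
gate()"
```

```text
t20 68 115.1945364498954 gate rad 1.328290917705858
s20 219 113.80269791157959 gate rad 1.3525830828556142
t 26.3 [0.595  0.026  0.1264] r 0.1302 gate deg 76.3 rad 1.332 yaw turn 77.4 down [-0.005 -0.003 -1.   ] F tool [ 2.9 -4.  -2.1] gap 0.0147 j [ 0.32  0.42 -0.19  0.   -0.96  0.09]
```

Two image measurements and the arc all give about 1.33–1.35 rad. I'll nudge slightly further, let it settle, and check the whole scene.

>>> {"name": "send_rows", "arguments": {
  "commands": [-5,0,0.2,0,0.03,0,0,-2,0,0,0,0,0,0,0,0,0,0,0,0,0,0,0,0,0,0,0,0,0,0,0,0,0,0,0]
}}

```text
clock: 26.92
tcp_pos: [0.5994, 0.028, 0.1264]
orientation: [0.136, -0.694, 0.695, -0.129]
contact_force: [-3.5, 0.9, 3.3]
finger_gap: 0.0154
```

```bash
python3 -c "
from h import *
gate()
d=snap('scene','s21');gate();d=snap('top','t21');gate();d=snap('top','t22');gate()
a=load('t0') if 0 else load('top0');b=load('t21')
crop(b,170,110,450,320,2.8,'c28')"
```

```text
t 26.93 [0.5994 0.028  0.1264] r 0.1302 gate deg 78.4 rad 1.369 yaw turn 79.1 down [-0.009 -0.003 -1.   ] F tool [ 2.9 -3.3 -2.1] gap 0.0154 j [ 0.32  0.43 -0.18  0.   -0.97  0.06]
t 26.98 [0.5994 0.028  0.1264] r 0.1302 gate deg 78.4 rad 1.369 yaw turn 79.1 down [-0.009 -0.003 -1.   ] F tool [ 2.4 -2.1 -1.5] gap 0.0152 j [ 0.32  0.43 -0.18  0.   -0.97  0.06]
t 27.02 [0.5994 0.028  0.1264] r 0.1302 gate deg 78.4 rad 1.369 yaw turn 79.1 down [-0.009 -0.003 -1.   ] F tool [ 3.5 -2.6 -2.9] gap 0.0155 j [ 0.32  0.43 -0.18  0.   -0.97  0.06]
t 27.07 [0.5994 0.028  0.1264] r 0.1302 gate deg 78.4 rad 1.369 yaw turn 79.1 down [-0.009 -0.003 -1.   ] F tool [ 3.7 -2.  -1.8] gap 0.0147 j [ 0.32  0.43 -0.18  0.   -0.97  0.06]
```

View pics/s21.png

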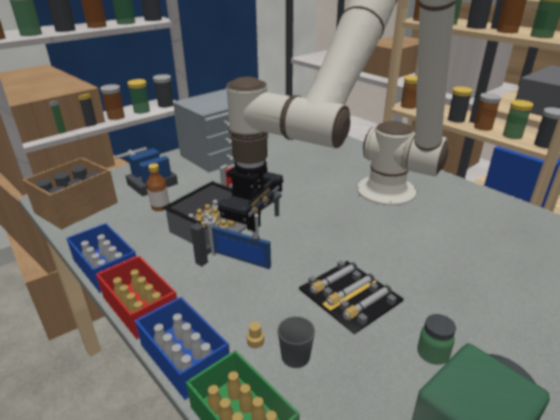

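View pics/t21.png

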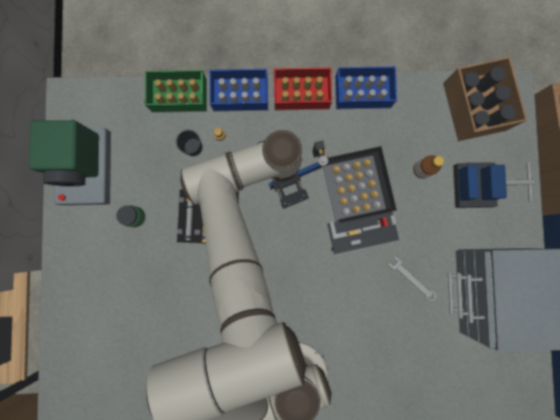

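The tube lies in the rack's middle lane at (350,292). The gate is open at (242,246) and held. The bystanders sit at their starting pixels: jar (130,216), coupling (219,133), cup (190,143), spanner (412,278) and oil (430,165). The arm is still, so I'm handing in.

```bash
python3 -c "
from station import robot
print(robot.hand_in())
from h import *
gate()"
```

```text
the job is handed in; nothing more can be done
None
the job is handed in; nothing more can be done
```

The job is done and handed in at about 27 s of the 67 s allowed; the hand-in gave no verdict.

- **Tube:** I laid it in the empty lane with its brass nut pointing the same way as the other two and let go. The images put it within about 3 mm of the lane middle and parallel to its neighbours.
- **Catches:** I squeezed red, then yellow. The finger gap read 32.3 mm for red (33 mm is home) and 36.0 mm for yellow (37 mm is home). It reads 0.7–1 mm low, as it did on the 16 mm tube and post. Later pictures show both paddles still home.
- **Gate:** I swung it past the detent and held it at about 1.37 rad, worked out from the tool position about the hinge. Just before a last small nudge, that estimate read 1.33 rad and the gate's top edge gave 1.33 and 1.35 rad in the two camera views. I handed in while gripping the post at 40 N, with the tool still and about 3 N of spring load on it.
- **Other items:** By eye, the jar, oil bottle, spanner, coupling, cup and rack tubes have not moved in the last pictures. I did not measure them, and the arm hid part of the rack in the top view.

No check failed or disagreed.

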